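Load the weight hanger with staggered slotted masses

TASK

Load the weight hanger for the next test: take the two slotted steel masses from the storage stand and slide them onto the hanger's pan, the narrow thick one first and the wide thin one on top of it, each lying flat and pushed home so that the stem stands at the middle of the mass. Stagger the slots so that they point at least a quarter turn apart and neither mass can slide off. Do not knock the hanger about, leave it hanging still, and leave the other things on the table where they are.

Things in the scene. Friction and masses are not known exactly. Their poses are not given: they have to be found in the camera images.
- thick_mass: steel slotted mass: round slab 52 mm in diameter, 20 mm thick, about 0.32 kg. Origin: centre of its underside; z up. A slot 12 mm wide, cut right through, runs from the middle to the rim along its +x, flared at the mouth to 18 mm; its inner end lies at x = -6 mm. Starts flat on a stub, slot pointing roughly away from the robot
- wide_mass: steel slotted mass, a round slab 60 mm in diameter, 11 mm thick, about 0.22 kg, with the same 12 mm slot along its +x. Origin: centre of its underside; z up. Starts flat on the other stub, slot pointing roughly away from the robot
- thick_mass_slot (a point): point in the slot of the thick mass, 25 mm from its centre along +x, level with its underside
- wide_mass_slot (a point): point in the slot of the wide mass, 25 mm from its centre along +x, level with its underside
- storage_stand: fixed grey plinth 64 x 200 x 10 mm (x, y, z) with two round stubs, 34 mm in diameter, tops 42 mm above the table, at y = +60 and -60 mm; a mass lies centred on each and overhangs it all round. Origin: centre of the underside
- weight_stand: fixed stand that carries the hanger. Origin on the table straight under the pan's centre when the hanger is at rest. Grey foot 160 x 120 x 12 mm reaching from x = -30 to +130 mm; round column 16 mm in diameter at x = +100 mm (the far side from the robot), 300 mm high; an arm from it reaches forward over the pan at 283 mm height, with a hook at 265 mm
- pan_top (a point): centre of the top face of the hanger's pan, z up along the stem; 100 mm above the table at rest. The stem and the arm above leave no room for a gripper straight over the pan: come from the robot's side with the tool tilted
- hanger: steel weight hanger: pan 38 mm in diameter and 6 mm thick, round stem 6 mm in diameter rising 147 mm from its centre to an eye; 0.25 kg in all. Origin: at the hook, 165 mm above the pan, about which it hangs freely and swings, damped, in any direction
- stopwatch: black round digital stopwatch lying face up, 58 mm across, 17 high; a bystander, origin at the centre of its underside
- sample_tin: plain round sample tin with a lid, 66 mm across, 23 high; a bystander, origin at the centre of its underside
- tape_roll: pale roll of tape lying flat, 100 mm across, 24 high; a bystander, origin at the centre of its underside
- amber_bottle: small amber reagent bottle, 37 mm across, 95 high; a bystander, origin at the centre of its underside
- marker: marker pen lying down, 132 mm long, 19 high; a bystander, origin at the centre of its underside
- tweezers: flat metal tweezers, 120 mm long, 10 high; a bystander, origin at the centre of its underside

How it is judged:
On the way:
1. the thick mass lies flat and centred on the pan, let go, before the wide one is put on (horizontal distance between thick_mass and pan_top below 0.008 m and z of thick_mass in the frame of pan_top between -0.004 and 0.004 m and angle between thick_mass's own z axis and vertical below 0.12 rad and contact force between thick_mass and the fingers below 0.2 N and horizontal distance between wide_mass and pan_top above 0.06 m), for 0.2 s.
At the end, for the whole second after the job is handed in: Thick mass flat on the pan, wide mass flat on it (height 4 mm, tilt 0.12 rad), both within 8 mm of the pan's centre and let go; slots at least about 70 degrees apart (points 25 mm out along them over 28 mm apart); hanger plumb within 0.06 rad, at rest (20 mm/s) (horizontal distance between each of thick_mass, wide_mass and pan_top below 0.008 m and z of thick_mass in the frame of pan_top between -0.004 and 0.004 m and angle between each of thick_mass, wide_mass's own z axis and vertical below 0.12 rad and contact force between each of thick_mass, wide_mass and the fingers below 0.2 N and z of wide_mass in the frame of pan_top between 0.016 and 0.024 m and horizontal distance between thick_mass_slot and wide_mass_slot above 0.028 m and angle between pan_top's own z axis and vertical below 0.06 rad and linear speed of each of thick_mass, wide_mass below 0.02 m/s); the robot touches nothing.
It fails at once if the hanger is knocked so that it swings more than 0.2 rad (angle between pan_top's own z axis and vertical above 0.2 rad).
It fails at once if a bystander is moved more than 20 mm (distance of any of stopwatch, sample_tin, tape_roll, amber_bottle, marker, tweezers from where it was at the start of the episode above 0.02 m).
It also fails if it takes over 62 s, if anything falls off the work surface, if the arm or the gripper's body presses on something with over 40 N, if the wrist force passes 120 N, or if a joint passes its speed limit or range.

ROBOT

A 7-joint arm with a two-finger parallel gripper is mounted at the origin on a cart in front of the work surface, level with it; the furniture and walls round the work are solid. World frame = base frame: x ahead of the robot, y to its left, z up, the work surface at z = 0. Lengths are in m, angles in rad, forces in N, time in s.
With the tool pointing down it reaches from about 0.4 to 0.875 m from the base axis. Payload 6.5 kg.
Tool frame: the origin (TCP) lies at the very end of the fingers, on their centre line; the grasp point (between the pads) lies 19 mm behind it; z points along the fingers, y is the line along which they close (so a half turn about z gives the same grasp; the last joint's range is limited). The gripper opens to 85 mm and grips with 20 to 120 N. Pads are 22 mm wide; open, the fingers measure 114 mm over their backs; the gripper's body (76 mm by 85 mm) begins 54 mm behind the grasp point. The pads swing forward as they close: fully open they stand 13 mm farther back than shut.
Start: joints at [-1.291, 0.536, -0.004, 1.538, 0.003, 1.067, -0.071], TCP at [0.22, 0.612, 0.231] pointing down, gripper open.
Joint ranges: [-2.7, 2.7], [-0.37, 2.16], [-1.27, 1.26], [0.24, 2.4], [-1.31, 4.45], [0.19, 1.91], [-2.76, 2.76]. Speed limits (rad/s): [2.39, 2.39, 3.14, 3.14, 3.14, 3.14, 3.14].

INTERFACE

Orientations are given as a unit quaternion [x, y, z, w].
In Python, from cell import manip gives the robot as it stands.
- The arm moves only by the tool arm_command, never from a script. Its argument "deltas" is a list of rows, each an object of numbers: "dx", "dy", "dz": the shift along the tool's x, y, z as a fraction of full scale; "twist": the turn about the tool's z as a fraction of full scale; "grip": the opening, from -1 (shut) to 1 (fully open). In form: [{"dx": .., "dy": .., "dz": .., "twist": .., "grip": ..}, ...]. A call has 1 to 12 rows; each row is the pose to reach, as a shift and turn from the pose commanded when the call began, along the tool's axes at that moment, turning the shorter way round; what a row does not reach only later rows make up. Full scale, the value 1, is 300 mm for a shift and 180 degrees for a turn. A row lasts 1/12 s, in which the tool goes at most 41.7 mm and 7.16 degrees, less where a joint would pass 70% of its speed; a pose out of reach is approached as far as the arm can. A call with a number of a shift or a turn outside -1 to 1 is refused whole. A call with a gripper value outside its range is refused whole. The fingers move at their own pace and stop on an object; "force" is the grip in N (left out, the last holds). Time passes only in rows, so rows that repeat a pose let the fingers close. It gives the time, the measured TCP pose, the force, the opening and the grip force at its end, in the units of the state.
- manip.sense(): the state, without advancing time (a new reading comes with each control period).
- manip.get_image(name): name is "scene" or "top" or "wrist"; returns a dict with "img" (480x640x3 uint8, red, green, blue), "z_map" (480x640 float32, m along the optical axis (not along the pixel's ray), 0 where there is no reading), "fx", "fy", "cx", "cy" (pixels), "distortion" ([k1, k2, p1, p2, k3] as OpenCV has them; the pictures are not rectified), "R" (3x3) and "t" (3): a world point X has camera coordinates R X + t. Camera axes: x right, y down, z forward; pixel columns grow to the right and rows downward; lengths in m; the calibration is good to about 2 mm. A picture is of the moment at which its call begins.
- manip.sign_off(): hands the job in; it is judged then, once.
Trained networks look in the newest picture that a camera, given by its name, has taken for a name from the list of things; names that differ only in an ending like _2 or _b are one class to them, and where a whole thing is asked for, a point or a joint stands for the part that bears it (a point fixed in the world has none). Each returns a list of dicts, best first, with "p" (0 to 1); they miss things now and then, are a little off and sometimes report something else, mostly with a low value. They report only what shows in the picture. A call takes as long as a camera call.
- manip.recognise(camera, target): "centre" ([x, y, z] in m, in world coordinates, good to about 4 mm: the middle of the surface that is visible of it).
- manip.masks_of(camera, target): "region" (480x640 bool, what is visible of it).
- manip.pinpoint(camera, target): "centre" ([x, y, z] in m, in world coordinates, good to about 4 mm: a listed point, or the origin of a listed thing).
The state is a dict: "t": time; "joints": joint angles; "dq": joint speeds; "effort": joint torques, N m; "tcp_pos": TCP position; "tcp_rot": TCP orientation; "force": force on the tool from outside, world axes, zero at the start; "moment": the same for the moment, N m; "finger_gap": finger opening in m; "grasp_force": force on a finger pad.
Only numpy, scipy, OpenCV 4.12 (cv2) and the standard library are available. Lean on these libraries where they do the work, as an engineer would, in place of code of your own. Each camera call takes 0.05 s, during which the arm holds its last target. There are 200 camera calls.

## Working session

There is one attempt and no reset: what is moved stays moved. The work goes in short steps, Python scripts to look and compute and a tool call to move; the robot and the scene stay as the last step left them, time stands still between calls to the robot, and variables do not carry over. Pictures are saved under pics/ and viewed, at most 10 in all, crops included, and the job is handed in when it is done.

Besides the shell and the picture viewer there is one more tool, called in YAML: its name, and indented under it one key for each argument. arm_command: Moves the arm, as the interface text tells. Shift numbers are shares of 300 mm and turn numbers shares of 180 degrees, none past 1 either way. Its arguments: {"type":"object","properties":{"deltas":{"type":"array","items":{"type":"object","properties":{"dx":{"type":"number","minimum":-1,"maximum":1},"dy":{"type":"number","minimum":-1,"maximum":1},"dz":{"type":"number","minimum":-1,"maximum":1},"twist":{"type":"number","minimum":-1,"maximum":1},"grip":{"type":"number"}}}},"force":{"type":"number"}},"required":["deltas"]}

```bash
mkdir -p pics; ls; cat > h.py <<'E'
from cell import manip
import cv2, numpy as np
def save(n,f,crop=None):
    d=manip.get_image(n); im=d["img"][:,:,::-1]
    if crop: im=im[crop[1]:crop[3],crop[0]:crop[2]]
    cv2.imwrite("pics/"+f,im); return d
E
python3 - <<'E'
from h import *
s=manip.sense(); print(s['t'],s['tcp_pos'],s['tcp_rot'],s['finger_gap'])
a=save("scene","a.png"); b=save("top","b.png")
for n in ["storage_stand","weight_stand","pan_top","hanger","thick_mass","wide_mass","thick_mass_slot","wide_mass_slot","stopwatch","sample_tin","tape_roll","amber_bottle","marker","tweezers"]:
    for c in ["scene","top"]:
        r=manip.pinpoint(c,n)[:1]
        print(n,c,[(np.round(x['centre'],3),round(x['p'],2)) for x in r])
print(manip.sense()['t'])
E
```

```text
pics
0.0 [0.22013502 0.61093887 0.23043241] [ 1.71994798e-01  9.85097495e-01 -8.43037125e-04 -6.62437849e-05] 0.08545433193403786
storage_stand scene [(array([ 0.515,  0.154, -0.001]), 0.88)]
storage_stand top [(array([0.509, 0.146, 0.002]), 0.56)]
weight_stand scene []
weight_stand top [(array([ 0.502, -0.161, -0.004]), 0.57)]
pan_top scene [(array([ 0.501, -0.162,  0.097]), 0.57)]
pan_top top [(array([ 0.501, -0.163,  0.101]), 0.62)]
hanger scene [(array([ 0.499, -0.158,  0.262]), 0.63)]
hanger top [(array([ 0.499, -0.156,  0.262]), 0.58)]
thick_mass scene [(array([0.541, 0.096, 0.043]), 0.61)]
thick_mass top [(array([0.656, 0.133, 0.002]), 0.66)]
wide_mass scene [(array([0.48 , 0.198, 0.046]), 0.64)]
wide_mass top [(array([0.483, 0.2  , 0.044]), 0.5)]
thick_mass_slot scene [(array([0.552, 0.119, 0.039]), 0.71)]
thick_mass_slot top [(array([0.555, 0.116, 0.047]), 0.57)]
wide_mass_slot scene [(array([0.502, 0.218, 0.041]), 0.5)]
wide_mass_slot top [(array([0.502, 0.214, 0.044]), 0.62)]
stopwatch scene [(array([0.653, 0.012, 0.002]), 0.63)]
stopwatch top [(array([0.65 , 0.014, 0.002]), 0.82)]
sample_tin scene [(array([ 0.417, -0.042,  0.004]), 0.79)]
sample_tin top [(array([ 0.422, -0.04 , -0.003]), 0.94)]
tape_roll scene [(array([0.657, 0.133, 0.001]), 0.63)]
tape_roll top [(array([0.656, 0.134, 0.   ]), 0.69)]
amber_bottle scene [(array([0.647, 0.32 , 0.001]), 0.57)]
amber_bottle top [(array([0.652, 0.323, 0.003]), 0.43)]
marker scene [(array([ 0.43, -0.41, -0.  ]), 0.53)]
marker top [(array([ 0.43 , -0.411,  0.004]), 0.53)]
tweezers scene [(array([ 0.453,  0.423, -0.004]), 0.56)]
tweezers top [(array([0.65 , 0.014, 0.003]), 0.72)]
1.5
```

View pics/ab.png

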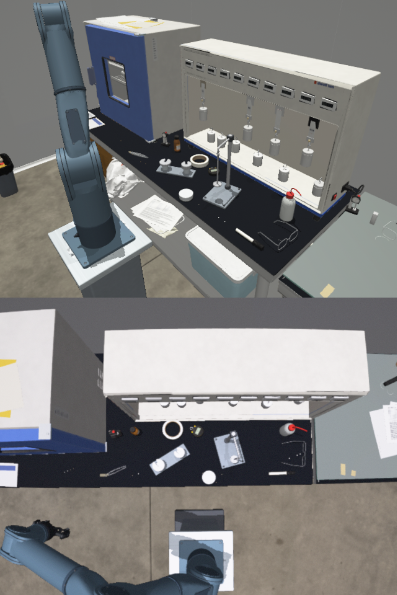

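arm_command:
  deltas:
    - {"dz":-1}
    - {"dz":-1}
    - {"dz":-1}
    - {"dz":-1}
    - {"dz":-1}
    - {"dz":-1}
    - {"dz":-1}
    - {"dz":-1}

```text
validation failed for argument at $.de...
```

```bash
python3 - <<'E'
from h import *
s=manip.sense(); print(s['t'],s['tcp_pos'],s['tcp_rot'],s['joints'])
b=cv2.imread('pics/b.png')
cv2.imwrite('pics/b2.png',cv2.resize(b[185:310,220:420],None,fx=4,fy=4,interpolation=cv2.INTER_CUBIC))
E
```

```text
1.5 [0.22028629 0.61152929 0.23129497] [1.71990117e-01 9.85098675e-01 7.39123652e-06 1.02476777e-06] [-1.29120741  0.5363924  -0.00443132  1.53789884  0.00258602  1.06729223
 -0.07116685]
```

View pics/b2.png

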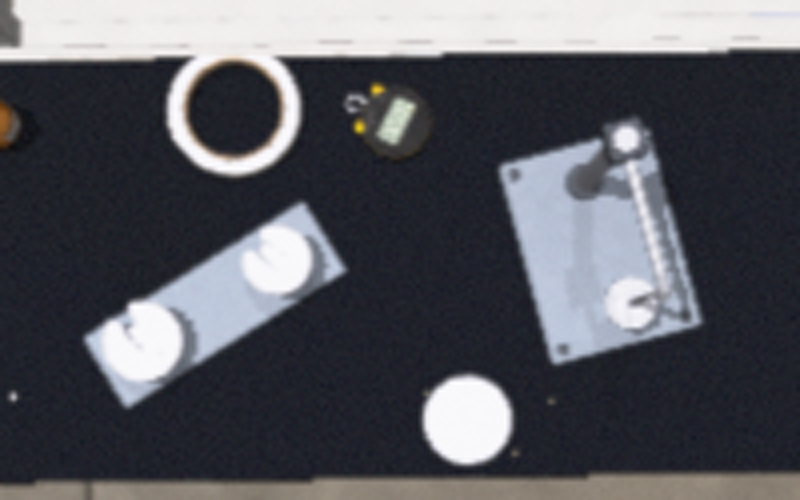

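arm_command:
  deltas:
    - {"dx":0,"dy":0,"dz":-1.0,"twist":0,"grip":1}
    - {"dx":0,"dy":0,"dz":-1.0,"twist":0,"grip":1}
    - {"dx":0,"dy":0,"dz":-1.0,"twist":0,"grip":1}
    - {"dx":0,"dy":0,"dz":-1.0,"twist":0,"grip":1}
    - {"dx":0,"dy":0,"dz":-1.0,"twist":0,"grip":1}
    - {"dx":0,"dy":0,"dz":-1.0,"twist":0,"grip":1}
    - {"dx":0,"dy":0,"dz":-1.0,"twist":0,"grip":1}
    - {"dx":0,"dy":0,"dz":-1.0,"twist":0,"grip":1}

```text
t: 2.17
tcp_pos: [0.2207, 0.6125, 0.5395]
tcp_rot: [0.172, 0.985, 0.006, 0.001]
force: [1.0, 0.2, 1.3]
finger_gap: 0.0855
grasp_force: 0.0
```

arm_command:
  deltas:
    - {"dx":0,"dy":0,"dz":-1.0,"twist":0,"grip":1}
    - {"dx":0,"dy":0,"dz":-1.0,"twist":0,"grip":1}
    - {"dx":0,"dy":0,"dz":-1.0,"twist":0,"grip":1}
    - {"dx":0,"dy":0,"dz":-1.0,"twist":0,"grip":1}
    - {"dx":0,"dy":0,"dz":-1.0,"twist":0,"grip":1}
    - {"dx":0,"dy":0,"dz":-1.0,"twist":0,"grip":1}
    - {"dx":0,"dy":0,"dz":-1.0,"twist":0,"grip":1}
    - {"dx":0,"dy":0,"dz":-1.0,"twist":0,"grip":1}

```text
t: 2.83
tcp_pos: [0.1797, 0.5435, 0.756]
tcp_rot: [0.176, 0.977, 0.119, 0.013]
force: [-1.0, -0.2, 2.1]
finger_gap: 0.0857
grasp_force: 0.0
```

```bash
python3 - <<'E'
from h import *
s=manip.sense(); print(s['t'],s['tcp_pos'],s['tcp_rot'],s['joints'])
E
```

```text
2.8333 [0.17974176 0.54349459 0.75596241] [0.17573617 0.97714442 0.11889378 0.01303241] [-1.82803849  0.26643275  0.81484478  0.79763026 -0.2619445   1.90845916
  0.0427207 ]
```

arm_command:
  deltas:
    - {"dx":0,"dy":0,"dz":0.3,"twist":0,"grip":1}
    - {"dx":0,"dy":0,"dz":0.3,"twist":0,"grip":1}
    - {"dx":0,"dy":0,"dz":0.3,"twist":0,"grip":1}
    - {"dx":0,"dy":0,"dz":0.3,"twist":0,"grip":1}

```text
t: 3.17
tcp_pos: [0.1833, 0.5642, 0.6642]
tcp_rot: [0.174, 0.978, 0.114, 0.012]
force: [0.5, -0.1, 0.1]
finger_gap: 0.0853
grasp_force: 0.0
```

```bash
python3 - <<'E'
from h import *
s=manip.sense(); print(s['t'],s['tcp_pos'],s['tcp_rot'],s['joints'])
E
```

```text
3.1667 [0.18332564 0.56417767 0.66420539] [0.17366867 0.97808106 0.11428569 0.01163665] [-1.91761272  0.21164072  0.79229752  1.08322985 -0.18291164  1.67558942
  0.0250069 ]
```

```bash
cat >> h.py <<'E'
from scipy.spatial.transform import Rotation as Ro
def st():
    s=manip.sense(); R=Ro.from_quat(s['tcp_rot']).as_matrix(); z=R[:,2]; y=R[:,1]
    print('t',round(s['t'],2),'pos',np.round(s['tcp_pos'],4),'tilt',round(np.degrees(np.arccos(-z[2])),1),'head',round(np.degrees(np.arctan2(z[1],z[0])),1),
     'yaz',round(np.degrees(np.arctan2(y[1],y[0])),1),'yz',round(y[2],3),'gap',round(s['finger_gap'],4),'F',np.round(s['force'],1),'g',round(s['grasp_force'],1),'q',np.round(s['joints'],2))
    return s,R
def to(*p):
    s,R=st(); d=R.T@(np.array(p)-s['tcp_pos'])/0.3
    print('d',np.round(d,3),'rows',np.ceil(np.linalg.norm(d)*300/41.7))
E
python3 -c "
from h import *
to(0.07,0.23,0.42)"
```

```text
t 3.17 pos [0.1833 0.5642 0.6642] tilt 13.2 head 74.1 yaz 69.7 yz 0.228 gap 0.0853 F [ 0.5 -0.1  0.1] g 0.0 q [-1.92  0.21  0.79  1.08 -0.18  1.68  0.03]
d [-0.04  -1.33   0.524] rows 11.0
```

arm_command:
  deltas:
    - {"dx":0,"dy":-0.95,"dz":0.5,"twist":0,"grip":1}
    - {"dx":0,"dy":-0.95,"dz":0.5,"twist":0,"grip":1}
    - {"dx":0,"dy":-0.95,"dz":0.5,"twist":0,"grip":1}
    - {"dx":0,"dy":-0.95,"dz":0.5,"twist":0,"grip":1}
    - {"dx":0,"dy":-0.95,"dz":0.5,"twist":0,"grip":1}
    - {"dx":0,"dy":-0.95,"dz":0.5,"twist":0,"grip":1}
    - {"dx":0,"dy":-0.95,"dz":0.5,"twist":0,"grip":1}
    - {"dx":0,"dy":-0.95,"dz":0.5,"twist":0,"grip":1}
    - {"dx":0,"dy":-0.95,"dz":0.5,"twist":0,"grip":1}

```text
t: 3.92
tcp_pos: [0.0998, 0.3431, 0.4622]
tcp_rot: [0.174, 0.977, 0.12, 0.011]
force: [0.5, -0.4, 1.1]
finger_gap: 0.0854
grasp_force: 0.0
```

```bash
python3 -c "
from h import *
to(0.07,0.23,0.4)"
```

```text
t 3.92 pos [0.0998 0.3431 0.4622] tilt 13.9 head 74.4 yaz 69.6 yz 0.239 gap 0.0854 F [ 0.5 -0.4  1.1] g 0.0 q [-1.69 -0.37  0.16  2.    0.12  1.27 -0.34]
d [-0.04  -0.426  0.108] rows 4.0
```

arm_command:
  deltas:
    - {"dx":0,"dy":-0.6,"dz":0,"twist":0,"grip":1}
    - {"dx":0,"dy":-0.6,"dz":0,"twist":0,"grip":1}
    - {"dx":0,"dy":-0.6,"dz":0,"twist":0,"grip":1}
    - {"dx":0,"dy":-0.6,"dz":0,"twist":0,"grip":1}
    - {"dx":0,"dy":-0.6,"dz":0,"twist":0,"grip":1}

```text
t: 4.33
tcp_pos: [0.0975, 0.3165, 0.4416]
tcp_rot: [0.191, 0.975, 0.108, 0.016]
force: [2.2, -1.6, 0.4]
finger_gap: 0.0854
grasp_force: 0.0
```

```bash
python3 -c "
from h import *
to(0.07,0.23,0.4)"
```

```text
t 4.33 pos [0.0975 0.3165 0.4416] tilt 12.5 head 70.4 yaz 67.7 yz 0.216 gap 0.0854 F [ 2.2 -1.6  0.4] g 0.0 q [-1.22 -0.37 -0.16  2.05 -0.03  1.24 -0.18]
d [-0.025 -0.325  0.07 ] rows 3.0
```

```bash
python3 -c "
from h import *
to(0.085,0.235,0.2)"
```

```text
t 4.33 pos [0.0975 0.3165 0.4416] tilt 12.5 head 70.4 yaz 67.7 yz 0.216 gap 0.0854 F [ 2.2 -1.6  0.4] g 0.0 q [-1.22 -0.37 -0.16  2.05 -0.03  1.24 -0.18]
d [-0.072 -0.435  0.728] rows 7.0
```

arm_command:
  deltas:
    - {"dx":-0.07,"dy":-0.43,"dz":0.73,"twist":0,"grip":1}
    - {"dx":-0.07,"dy":-0.43,"dz":0.73,"twist":0,"grip":1}
    - {"dx":-0.07,"dy":-0.43,"dz":0.73,"twist":0,"grip":1}
    - {"dx":-0.07,"dy":-0.43,"dz":0.73,"twist":0,"grip":1}
    - {"dx":-0.07,"dy":-0.43,"dz":0.73,"twist":0,"grip":1}
    - {"dx":-0.07,"dy":-0.43,"dz":0.73,"twist":0,"grip":1}
    - {"dx":-0.07,"dy":-0.43,"dz":0.73,"twist":0,"grip":1}
    - {"dx":-0.07,"dy":-0.43,"dz":0.73,"twist":0,"grip":1}

```text
t: 5.0
tcp_pos: [0.0848, 0.2858, 0.2752]
tcp_rot: [0.172, 0.98, 0.1, 0.01]
force: [-0.1, -0.5, 0.2]
finger_gap: 0.0856
grasp_force: 0.0
```

```bash
python3 -c "
from h import *
to(0.085,0.235,0.2)"
```

```text
t 5.0 pos [0.0848 0.2858 0.2752] tilt 11.5 head 74.2 yaz 70.0 yz 0.199 gap 0.0856 F [-0.1 -0.5  0.2] g 0.0 q [-0.45 -0.37 -0.75  2.38 -0.36  0.86  0.24]
d [-0.062 -0.206  0.213] rows 3.0
```

```bash
python3 -c "
from h import *
to(0.32,0.23,0.28)"
```

```text
t 5.0 pos [0.0848 0.2858 0.2752] tilt 11.5 head 74.2 yaz 70.0 yz 0.199 gap 0.0856 F [-0.1 -0.5  0.2] g 0.0 q [-0.45 -0.37 -0.75  2.38 -0.36  0.86  0.24]
d [-0.8    0.095 -0.009] rows 6.0
```

arm_command:
  deltas:
    - {"dx":-0.14,"dy":0.02,"dz":0,"twist":0.04,"grip":1}
    - {"dx":-0.28,"dy":0.04,"dz":0,"twist":0.08,"grip":1}
    - {"dx":-0.42,"dy":0.06,"dz":0,"twist":0.12,"grip":1}
    - {"dx":-0.56,"dy":0.08,"dz":0,"twist":0.16,"grip":1}
    - {"dx":-0.7,"dy":0.1,"dz":0,"twist":0.2,"grip":1}
    - {"dx":-0.8,"dy":0.1,"dz":0,"twist":0.24,"grip":1}
    - {"dx":-0.8,"dy":0.1,"dz":0,"twist":0.28,"grip":1}
    - {"dx":-0.8,"dy":0.1,"dz":0,"twist":0.32,"grip":1}
    - {"dx":-0.8,"dy":0.1,"dz":0,"twist":0.36,"grip":1}
    - {"dx":-0.8,"dy":0.1,"dz":0,"twist":0.4,"grip":1}
    - {"dx":-0.8,"dy":0.1,"dz":0,"twist":0.44,"grip":1}
    - {"dx":-0.8,"dy":0.1,"dz":0,"twist":0.478,"grip":1}

```text
t: 6.0
tcp_pos: [0.3238, 0.23, 0.2783]
tcp_rot: [0.796, 0.596, 0.081, -0.059]
force: [-0.4, -0.8, 0.6]
finger_gap: 0.0855
grasp_force: 0.0
```

```bash
python3 -c "
from h import *
to(0.49,0.165,0.24)"
```

```text
t 6.0 pos [0.3238 0.23   0.2783] tilt 11.5 head 73.2 yaz -16.4 yz 0.002 gap 0.0855 F [-0.4 -0.8  0.6] g 0.0 q [-0.09 -0.04 -0.52  2.19 -0.19  0.84 -0.78]
d [-0.076  0.592  0.116] rows 5.0
```

arm_command:
  deltas:
    - {"dx":-0.07,"dy":0.57,"dz":0.1,"twist":0,"grip":1}
    - {"dx":-0.07,"dy":0.57,"dz":0.1,"twist":0,"grip":1}
    - {"dx":-0.07,"dy":0.57,"dz":0.1,"twist":0,"grip":1}
    - {"dx":-0.07,"dy":0.57,"dz":0.1,"twist":0,"grip":1}
    - {"dx":-0.07,"dy":0.57,"dz":0.1,"twist":0,"grip":1}
    - {"dx":-0.07,"dy":0.57,"dz":0.1,"twist":0,"grip":1}

```text
t: 6.5
tcp_pos: [0.4866, 0.1654, 0.2431]
tcp_rot: [0.796, 0.597, 0.08, -0.059]
force: [-0.1, -0.2, -0.0]
finger_gap: 0.0855
grasp_force: 0.0
```

```bash
cat >> h.py <<'E'
def fit(cam,name,zt,r):
    d=manip.get_image(cam)
    K=np.array([[d['fx'],0,d['cx']],[0,d['fy'],d['cy']],[0,0,1.]]); R=np.array(d['R']);t=np.array(d['t'])
    m=manip.masks_of(cam,name)
    if not m: print('none',name); return
    m=m[0]; v,u=np.nonzero(m['region'])
    n=cv2.undistortPoints(np.c_[u,v].astype(float)[:,None],K,np.array(d['distortion']))[:,0]
    ray=np.c_[n,np.ones(len(n))]@R; o=-R.T@t
    P=o+ray*((zt-o[2])/ray[:,2])[:,None]
    # keep pixels whose measured depth is on the top face
    z=d['z_map'][v,u]; Q=o+ray*z[:,None]; ok=(abs(Q[:,2]-zt)<.006)&(z>0); P=P[ok][:,:2]
    c,rr=cv2.minEnclosingCircle(P.astype(np.float32)); c=np.array(c)
    g=P.mean(0); s=c-g
    print(cam,name,'p',round(m['p'],2),'n',len(P),'c',np.round(c,4),'r',round(rr,4),'slot',round(np.degrees(np.arctan2(s[1],s[0])),1),'off',round(np.linalg.norm(s),4),'zmed',round(np.median(Q[ok][:,2]),4))
E
python3 -c "
from h import *
st()
save('wrist','w1.png')
for n in ['wide_mass','thick_mass']:
    fit('wrist',n,.053 if n[0]=='w' else .062,0); fit('top',n,.053 if n[0]=='w' else .062,0)
    for k in [n,n+'_slot']: print([(np.round(x['centre'],4),round(x['p'],2)) for x in manip.pinpoint('wrist',k)[:2]])
"
```

```text
t 6.5 pos [0.4866 0.1654 0.2431] tilt 11.4 head 72.9 yaz -16.3 yz 0.003 gap 0.0855 F [-0.1 -0.2 -0. ] g 0.0 q [ 0.02  0.26 -0.38  1.96 -0.08  0.82 -0.58]
wrist wide_mass p 0.59 n 2567 c [0.4813 0.2021] r 0.03 slot 35.5 off 0.0023 zmed 0.0526
none wide_mass
[(array([0.4772, 0.2026, 0.0419]), 0.76)]
[(array([0.5057, 0.2156, 0.045 ]), 0.8)]
wrist thick_mass p 0.6 n 1930 c [0.5398 0.102 ] r 0.0268 slot 47.0 off 0.0024 zmed 0.0616
top thick_mass p 0.55 n 65 c [0.5469 0.0931] r 0.0205 slot 127.8 off 0.0031 zmed 0.0622
[(array([0.5409, 0.1025, 0.0434]), 0.82)]
[(array([0.5542, 0.1193, 0.0423]), 0.84)]
```

View pics/w1.png

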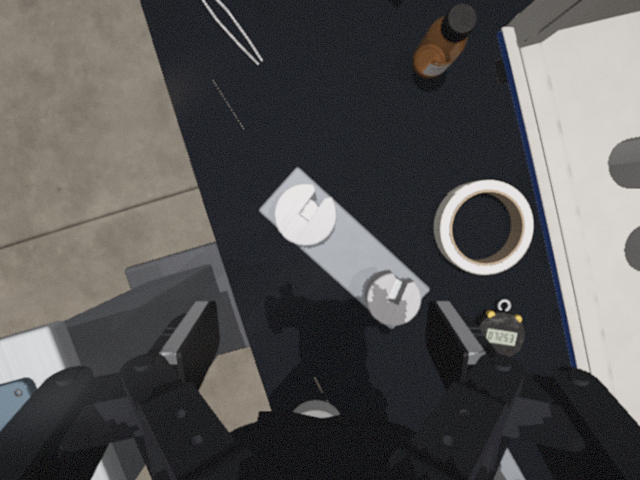

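```bash
python3 -c "
from h import *
to(0.4824,.2057,.026)"
```

```text
t 7.15 pos [0.4802 0.1669 0.2415] tilt 11.2 head 73.9 yaz -15.9 yz 0.001 gap 0.0855 F [ 0.3 -0.6 -0.3] g 0.0 q [ 0.02  0.26 -0.39  1.97 -0.08  0.82 -0.58]
d [-0.016 -0.029  0.729] rows 6.0
```

arm_command:
  deltas:
    - {"dx":-0.016,"dy":-0.03,"dz":0.13,"twist":0,"grip":1}
    - {"dx":-0.016,"dy":-0.03,"dz":0.26,"twist":0,"grip":1}
    - {"dx":-0.016,"dy":-0.03,"dz":0.39,"twist":0,"grip":1}
    - {"dx":-0.016,"dy":-0.03,"dz":0.5,"twist":0,"grip":1}
    - {"dx":-0.016,"dy":-0.03,"dz":0.58,"twist":0,"grip":1}
    - {"dx":-0.016,"dy":-0.03,"dz":0.65,"twist":0,"grip":1}
    - {"dx":-0.016,"dy":-0.03,"dz":0.7,"twist":0,"grip":1}
    - {"dx":-0.016,"dy":-0.03,"dz":0.728,"twist":0,"grip":1}
    - {"dx":-0.016,"dy":-0.03,"dz":0.728,"twist":0,"grip":1}

```text
t: 7.9
tcp_pos: [0.4812, 0.2057, 0.0247]
tcp_rot: [0.794, 0.6, 0.077, -0.059]
force: [0.4, 0.0, 0.6]
finger_gap: 0.0854
grasp_force: 0.0
```

```bash
python3 -c "
from h import *
to(0.4824,.2057,.026)"
```

```text
t 7.9 pos [0.4812 0.2057 0.0247] tilt 11.1 head 74.6 yaz -15.9 yz -0.002 gap 0.0854 F [0.4 0.  0.6] g 0.0 q [-0.16  0.64 -0.29  2.07  0.05  0.33 -0.71]
d [ 0.002  0.004 -0.004] rows 1.0
```

arm_command:
  deltas:
    - {"dx":0,"dy":0,"dz":0,"twist":0,"grip":-1}
    - {"dx":0,"dy":0,"dz":0,"twist":0,"grip":-1}
    - {"dx":0,"dy":0,"dz":0,"twist":0,"grip":-1}
    - {"dx":0,"dy":0,"dz":0,"twist":0,"grip":-1}
    - {"dx":0,"dy":0,"dz":0,"twist":0,"grip":-1}
    - {"dx":0,"dy":0,"dz":-0.03,"twist":0,"grip":-1}
    - {"dx":0,"dy":0,"dz":-0.06,"twist":0,"grip":-1}
  force: 30

```text
t: 8.48
tcp_pos: [0.481, 0.2019, 0.0445]
tcp_rot: [0.794, 0.6, 0.078, -0.059]
force: [-0.0, -0.6, -1.6]
finger_gap: 0.0586
grasp_force: 33.1
```

arm_command:
  deltas:
    - {"dx":0,"dy":0,"dz":0,"twist":0.0375,"grip":-1}
    - {"dx":0,"dy":0,"dz":0,"twist":0.075,"grip":-1}
    - {"dx":0,"dy":0,"dz":0,"twist":0.1125,"grip":-1}
    - {"dx":0,"dy":0,"dz":0,"twist":0.15,"grip":-1}
    - {"dx":0,"dy":0,"dz":0,"twist":0.1875,"grip":-1}
    - {"dx":0,"dy":0,"dz":0,"twist":0.225,"grip":-1}
    - {"dx":0,"dy":0,"dz":0,"twist":0.2625,"grip":-1}
    - {"dx":0,"dy":0,"dz":0,"twist":0.3,"grip":-1}
    - {"dx":0,"dy":0,"dz":0,"twist":0.3375,"grip":-1}
    - {"dx":0,"dy":0,"dz":0,"twist":0.375,"grip":-1}
    - {"dx":0,"dy":0,"dz":0.025,"twist":0.385,"grip":-1}
    - {"dx":0,"dy":0,"dz":0.04,"twist":0.385,"grip":-1}

```text
t: 9.48
tcp_pos: [0.4821, 0.2048, 0.0322]
tcp_rot: [0.994, 0.042, 0.031, -0.093]
force: [-0.4, 0.4, -1.6]
finger_gap: 0.0587
grasp_force: 33.1
```

```bash
python3 -c "
from h import *
st()"
```

```text
t 9.48 pos [0.4821 0.2048 0.0322] tilt 11.3 head 73.7 yaz -84.7 yz -0.182 gap 0.0587 F [-0.4  0.4 -1.6] g 33.1 q [-0.36  0.61 -0.03  2.08 -0.39  0.36 -1.51]
```

arm_command:
  deltas:
    - {"dx":0,"dy":0,"dz":0.008,"twist":0,"grip":1}
    - {"dx":0,"dy":0,"dz":0.008,"twist":0,"grip":1}
    - {"dx":0,"dy":0,"dz":0.008,"twist":0,"grip":1}
    - {"dx":0,"dy":0,"dz":0.008,"twist":0,"grip":1}
    - {"dx":0,"dy":0,"dz":-0.1,"twist":0,"grip":1}
    - {"dx":0,"dy":0,"dz":-0.24,"twist":0,"grip":1}
    - {"dx":0,"dy":0,"dz":-0.38,"twist":0,"grip":1}
    - {"dx":0,"dy":0,"dz":-0.52,"twist":0,"grip":1}
    - {"dx":0,"dy":0,"dz":-0.65,"twist":0,"grip":1}

```text
t: 10.23
tcp_pos: [0.4711, 0.1673, 0.2257]
tcp_rot: [0.994, 0.042, 0.031, -0.093]
force: [0.6, 0.5, 0.3]
finger_gap: 0.0853
grasp_force: 0.0
```

```bash
python3 -c "
from h import *
st()
d=save('wrist','w2.png')
fit('wrist','wide_mass',.053,0);fit('wrist','thick_mass',.062,0)
for k in ['wide_mass','wide_mass_slot','thick_mass','thick_mass_slot']: print([(np.round(x['centre'],4),round(x['p'],2)) for x in manip.pinpoint('wrist',k)[:2]])
"
```

```text
t 10.23 pos [0.4711 0.1673 0.2257] tilt 11.2 head 73.7 yaz -84.8 yz -0.182 gap 0.0853 F [0.6 0.5 0.3] g 0.0 q [-0.41  0.24  0.1   2.03 -0.26  0.78 -1.62]
wrist wide_mass p 0.7 n 2654 c [0.4799 0.2021] r 0.0301 slot -28.1 off 0.0019 zmed 0.0525
wrist thick_mass p 0.96 n 2788 c [0.54   0.1009] r 0.0262 slot 68.3 off 0.0025 zmed 0.0616
[(array([0.4765, 0.2017, 0.0409]), 0.86)]
[(array([0.5046, 0.1911, 0.0433]), 0.57)]
[(array([0.5405, 0.1046, 0.0407]), 0.58)]
[(array([0.5511, 0.1172, 0.0413]), 0.6)]
```

View pics/w2.png

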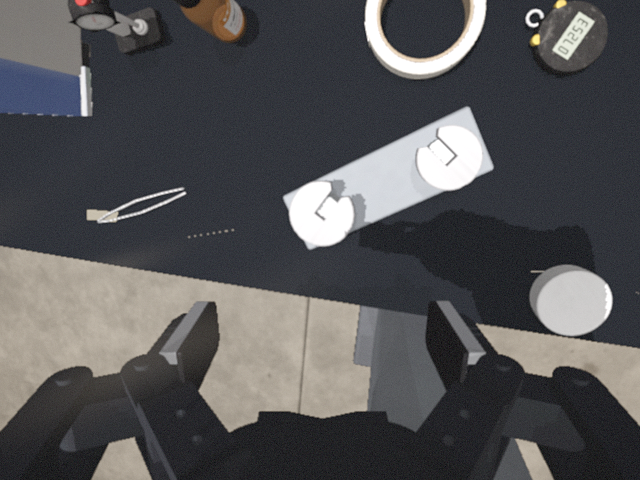

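```bash
python3 -c "
from h import *
to(0.50,0,.48)"
```

```text
t 10.68 pos [0.4705 0.168  0.2219] tilt 11.1 head 74.6 yaz -84.8 yz -0.181 gap 0.0851 F [-0.7 -1.  -0.6] g 0.0 q [-0.41  0.24  0.1   2.03 -0.27  0.78 -1.62]
d [ 0.112  0.401 -0.943] rows 8.0
```

arm_command:
  deltas:
    - {"dx":0,"dy":0,"dz":-0.14,"twist":0,"grip":1}
    - {"dx":0.11,"dy":0.4,"dz":-0.94,"twist":0,"grip":1}
    - {"dx":0.11,"dy":0.4,"dz":-0.94,"twist":0,"grip":1}
    - {"dx":0.11,"dy":0.4,"dz":-0.94,"twist":0,"grip":1}
    - {"dx":0.11,"dy":0.4,"dz":-0.94,"twist":0,"grip":1}
    - {"dx":0.11,"dy":0.4,"dz":-0.94,"twist":0,"grip":1}
    - {"dx":0.11,"dy":0.4,"dz":-0.94,"twist":0,"grip":1}
    - {"dx":0.11,"dy":0.4,"dz":-0.94,"twist":0,"grip":1}

```text
t: 11.35
tcp_pos: [0.5009, -0.0031, 0.4837]
tcp_rot: [0.994, 0.04, 0.033, -0.092]
force: [0.3, -0.3, 0.6]
finger_gap: 0.0853
grasp_force: 0.0
```

```bash
python3 -c "
from h import *
to(0.52,-.075,.75)"
```

```text
t 11.35 pos [ 0.5009 -0.0031  0.4837] tilt 11.2 head 72.6 yaz -85.0 yz -0.18 gap 0.0853 F [ 0.3 -0.3  0.6] g 0.0 q [-0.22  0.07  0.28  1.59 -0.21  1.44 -1.4 ]
d [ 0.11   0.08  -0.912] rows 7.0
```

arm_command:
  deltas:
    - {"dx":0.11,"dy":0.08,"dz":-1.0,"twist":0,"grip":1}
    - {"dx":0.11,"dy":0.08,"dz":-1.0,"twist":0,"grip":1}
    - {"dx":0.11,"dy":0.08,"dz":-1.0,"twist":0,"grip":1}
    - {"dx":0.11,"dy":0.08,"dz":-1.0,"twist":0,"grip":1}
    - {"dx":0.11,"dy":0.08,"dz":-1.0,"twist":0,"grip":1}
    - {"dx":0.11,"dy":0.08,"dz":-1.0,"twist":0,"grip":1}
    - {"dx":0.11,"dy":0.08,"dz":-1.0,"twist":0,"grip":1}
    - {"dx":0.11,"dy":0.08,"dz":-1.0,"twist":0,"grip":1}

```text
t: 12.02
tcp_pos: [0.5155, -0.0528, 0.6816]
tcp_rot: [0.994, 0.042, 0.037, -0.091]
force: [0.5, 0.9, -0.5]
finger_gap: 0.0855
grasp_force: 0.0
```

```bash
python3 -c "
from h import *
to(0.52,-.075,.95)"
```

```text
t 12.02 pos [ 0.5155 -0.0528  0.6816] tilt 11.3 head 70.4 yaz -84.7 yz -0.179 gap 0.0855 F [ 0.5  0.9 -0.5] g 0.0 q [ 0.41  0.2  -0.36  0.99 -0.12  1.9  -1.48]
d [ 0.082 -0.086 -0.89 ] rows 7.0
```

Now at the j6 limit; push further up.

arm_command:
  deltas:
    - {"dx":0.08,"dy":0,"dz":-1.0,"twist":0,"grip":1}
    - {"dx":0.08,"dy":0,"dz":-1.0,"twist":0,"grip":1}
    - {"dx":0.08,"dy":0,"dz":-1.0,"twist":0,"grip":1}
    - {"dx":0.08,"dy":0,"dz":-1.0,"twist":0,"grip":1}
    - {"dx":0.08,"dy":0,"dz":-1.0,"twist":0,"grip":1}
    - {"dx":0.08,"dy":0,"dz":-1.0,"twist":0,"grip":1}
    - {"dx":0.08,"dy":0,"dz":-1.0,"twist":0,"grip":1}
    - {"dx":0.08,"dy":0,"dz":-1.0,"twist":0,"grip":1}

```text
t: 12.68
tcp_pos: [0.4984, -0.0573, 0.7112]
tcp_rot: [0.993, 0.04, 0.064, -0.09]
force: [-1.1, 0.6, 0.8]
finger_gap: 0.0854
grasp_force: 0.0
```

```bash
python3 -c "
from h import *
to(0.52,-.075,.95)"
```

```text
t 12.68 pos [ 0.4984 -0.0573  0.7112] tilt 12.6 head 56.8 yaz -84.8 yz -0.173 gap 0.0854 F [-1.1  0.6  0.8] g 0.0 q [ 0.58  0.17 -0.55  0.97 -0.1   1.91 -1.49]
d [ 0.174 -0.073 -0.779] rows 6.0
```

arm_command:
  deltas:
    - {"dx":0.9,"dy":0,"dz":-0.3,"twist":0,"grip":1}
    - {"dx":0.9,"dy":0,"dz":-0.3,"twist":0,"grip":1}
    - {"dx":0.9,"dy":0,"dz":-0.3,"twist":0,"grip":1}
    - {"dx":0.9,"dy":0,"dz":-0.3,"twist":0,"grip":1}
    - {"dx":0.9,"dy":0,"dz":-0.3,"twist":0,"grip":1}
    - {"dx":0.9,"dy":0,"dz":-0.3,"twist":0,"grip":1}

```text
t: 13.18
tcp_pos: [0.6466, -0.0381, 0.6964]
tcp_rot: [0.992, 0.038, 0.087, -0.089]
force: [-0.6, 0.0, -0.2]
finger_gap: 0.0854
grasp_force: 0.0
```

```bash
python3 -c "
from h import *
to(0.52,-.075,.95)"
```

```text
t 13.18 pos [ 0.6466 -0.0381  0.6964] tilt 14.3 head 48.0 yaz -84.7 yz -0.17 gap 0.0854 F [-0.6  0.  -0.2] g 0.0 q [ 0.15  0.42 -0.12  0.65 -0.15  1.91 -1.52]
d [-0.271 -0.062 -0.911] rows 7.0
```

arm_command:
  deltas:
    - {"dx":0.8,"dy":-0.1,"dz":-0.8,"twist":0,"grip":1}
    - {"dx":0.8,"dy":-0.1,"dz":-0.8,"twist":0,"grip":1}
    - {"dx":0.8,"dy":-0.1,"dz":-0.8,"twist":0,"grip":1}
    - {"dx":0.8,"dy":-0.1,"dz":-0.8,"twist":0,"grip":1}
    - {"dx":0.8,"dy":-0.1,"dz":-0.8,"twist":0,"grip":1}
    - {"dx":0.8,"dy":-0.1,"dz":-0.8,"twist":0,"grip":1}

```text
t: 13.68
tcp_pos: [0.6829, -0.0171, 0.7085]
tcp_rot: [0.989, 0.035, 0.112, -0.09]
force: [-0.7, 0.0, -1.0]
finger_gap: 0.0855
grasp_force: 0.0
```

```bash
python3 -c "
from h import *
to(0.52,-.075,.95)"
```

```text
t 13.68 pos [ 0.6829 -0.0171  0.7085] tilt 16.5 head 40.6 yaz -84.8 yz -0.169 gap 0.0855 F [-0.7  0.  -1. ] g 0.0 q [ 0.08  0.49 -0.06  0.53 -0.18  1.91 -1.55]
d [-0.354  0.005 -0.925] rows 8.0
```

arm_command:
  deltas:
    - {"dx":0.3,"dy":0.1,"dz":-1.0,"twist":0,"grip":1}
    - {"dx":0.3,"dy":0.1,"dz":-1.0,"twist":0,"grip":1}
    - {"dx":0.3,"dy":0.1,"dz":-1.0,"twist":0,"grip":1}
    - {"dx":0.3,"dy":0.1,"dz":-1.0,"twist":0,"grip":1}
    - {"dx":0.3,"dy":0.1,"dz":-1.0,"twist":0,"grip":1}
    - {"dx":0.3,"dy":0.1,"dz":-1.0,"twist":0,"grip":1}
    - {"dx":0.3,"dy":0.1,"dz":-1.0,"twist":0,"grip":1}
    - {"dx":0.3,"dy":0.1,"dz":-1.0,"twist":0,"grip":1}

```text
t: 14.35
tcp_pos: [0.6328, -0.0471, 0.7519]
tcp_rot: [0.986, 0.032, 0.138, -0.089]
force: [-0.7, 0.0, -0.2]
finger_gap: 0.0857
grasp_force: 0.0
```

```bash
python3 -c "
from h import *
to(0.52,-.075,.95)"
```

```text
t 14.35 pos [ 0.6328 -0.0471  0.7519] tilt 18.9 head 34.8 yaz -84.9 yz -0.167 gap 0.0857 F [-0.7  0.  -0.2] g 0.0 q [ 0.18  0.38 -0.14  0.59 -0.16  1.91 -1.52]
d [-0.181 -0.052 -0.742] rows 6.0
```

arm_command:
  deltas:
    - {"dx":0.3,"dy":0.1,"dz":-1.0,"twist":0,"grip":1}
    - {"dx":0.3,"dy":0.1,"dz":-1.0,"twist":0,"grip":1}

```text
t: 14.52
tcp_pos: [0.618, -0.0588, 0.7774]
tcp_rot: [0.983, 0.03, 0.16, -0.088]
force: [-0.6, 0.1, 1.3]
finger_gap: 0.0855
grasp_force: 0.0
```

arm_command:
  deltas:
    - {"dx":0.3,"dy":0.1,"dz":-1.0,"twist":0,"grip":1}
    - {"dx":0.3,"dy":0.1,"dz":-1.0,"twist":0,"grip":1}

```text
t: 14.68
tcp_pos: [0.6006, -0.0703, 0.8034]
tcp_rot: [0.979, 0.028, 0.183, -0.087]
force: [-1.2, 0.5, 0.4]
finger_gap: 0.0856
grasp_force: 0.0
```

```bash
python3 -c "
from h import *
to(0.52,-.075,.95)"
```

```text
t 14.68 pos [ 0.6006 -0.0703  0.8034] tilt 23.4 head 27.1 yaz -85.0 yz -0.161 gap 0.0856 F [-1.2  0.5  0.4] g 0.0 q [ 0.28  0.31 -0.21  0.57 -0.16  1.91 -1.5 ]
d [-0.073 -0.086 -0.546] rows 5.0
```

arm_command:
  deltas:
    - {"dx":0.4,"dy":0.1,"dz":-1.0,"twist":0,"grip":1}
    - {"dx":0.4,"dy":0.1,"dz":-1.0,"twist":0,"grip":1}

```text
t: 14.85
tcp_pos: [0.589, -0.0801, 0.8257]
tcp_rot: [0.975, 0.026, 0.205, -0.086]
force: [-0.9, 0.2, 0.1]
finger_gap: 0.0855
grasp_force: 0.0
```

arm_command:
  deltas:
    - {"dx":0.4,"dy":0.1,"dz":-1.0,"twist":0,"grip":1}
    - {"dx":0.4,"dy":0.1,"dz":-1.0,"twist":0,"grip":1}

```text
t: 15.02
tcp_pos: [0.576, -0.0895, 0.8465]
tcp_rot: [0.97, 0.023, 0.225, -0.085]
force: [-0.1, 0.8, 0.0]
finger_gap: 0.0857
grasp_force: 0.0
```

arm_command:
  deltas:
    - {"dx":0.5,"dy":0.1,"dz":-1.0,"twist":0,"grip":1}
    - {"dx":0.5,"dy":0.1,"dz":-1.0,"twist":0,"grip":1}

```text
t: 15.18
tcp_pos: [0.5664, -0.0977, 0.8674]
tcp_rot: [0.965, 0.021, 0.246, -0.084]
force: [-0.5, 0.3, 0.0]
finger_gap: 0.0855
grasp_force: 0.0
```

arm_command:
  deltas:
    - {"dx":0.5,"dy":0.1,"dz":-1.0,"twist":0,"grip":1}
    - {"dx":0.5,"dy":0.1,"dz":-1.0,"twist":0,"grip":1}

```text
t: 15.35
tcp_pos: [0.5548, -0.1057, 0.8875]
tcp_rot: [0.96, 0.019, 0.266, -0.082]
force: [-0.5, 0.2, -1.6]
finger_gap: 0.0853
grasp_force: 0.0
```

```bash
python3 -c "
from h import *
to(0.52,-.075,.95)"
```

```text
t 15.35 pos [ 0.5548 -0.1057  0.8875] tilt 32.4 head 18.3 yaz -85.4 yz -0.148 gap 0.0853 F [-0.5  0.2 -1.6] g 0.0 q [ 0.45  0.25 -0.32  0.49 -0.19  1.91 -1.48]
d [ 0.007 -0.141 -0.218] rows 2.0
```

arm_command:
  deltas:
    - {"dx":0.5,"dy":0.1,"dz":-1.0,"twist":0,"grip":1}
    - {"dx":0.5,"dy":0.1,"dz":-1.0,"twist":0,"grip":1}

```text
t: 15.52
tcp_pos: [0.5407, -0.1136, 0.9083]
tcp_rot: [0.954, 0.017, 0.287, -0.081]
force: [-0.9, -0.2, 0.7]
finger_gap: 0.0854
grasp_force: 0.0
```

arm_command:
  deltas:
    - {"dx":0.5,"dy":0.1,"dz":-1.0,"twist":0,"grip":1}
    - {"dx":0.5,"dy":0.1,"dz":-1.0,"twist":0,"grip":1}

```text
t: 15.68
tcp_pos: [0.5246, -0.1211, 0.9286]
tcp_rot: [0.948, 0.014, 0.307, -0.079]
force: [-0.1, -0.6, -0.8]
finger_gap: 0.0855
grasp_force: 0.0
```

```bash
cat >> h.py <<'E'
def lev():  # twist that makes tool y level
    s,R=st(); a=-np.arctan2(R[2,1],-R[2,0]) if 0 else None
    for k in np.linspace(-.3,.3,601):
        y=(R@Ro.from_euler('z',k).as_matrix())[:,1]
        if abs(y[2])<6e-4: print('twist',round(k/np.pi,4)); break
E
python3 -c "
from h import *
lev(); to(0.47,0.09,.65)"
```

```text
t 15.68 pos [ 0.5246 -0.1211  0.9286] tilt 37.0 head 15.2 yaz -85.6 yz -0.141 gap 0.0855 F [-0.1 -0.6 -0.8] g 0.0 q [ 0.57  0.21 -0.41  0.44 -0.2   1.91 -1.47]
twist -0.0754
t 15.68 pos [ 0.5246 -0.1211  0.9286] tilt 37.0 head 15.2 yaz -85.6 yz -0.141 gap 0.0855 F [-0.1 -0.6 -0.8] g 0.0 q [ 0.57  0.21 -0.41  0.44 -0.2   1.91 -1.47]
d [-0.706 -0.578  0.747] rows 9.0
```

arm_command:
  deltas:
    - {"dx":-0.7,"dy":-0.58,"dz":0.75,"twist":-0.037,"grip":1}
    - {"dx":-0.7,"dy":-0.58,"dz":0.75,"twist":-0.075,"grip":1}
    - {"dx":-0.7,"dy":-0.58,"dz":0.75,"twist":-0.075,"grip":1}
    - {"dx":-0.7,"dy":-0.58,"dz":0.75,"twist":-0.075,"grip":1}
    - {"dx":-0.7,"dy":-0.58,"dz":0.75,"twist":-0.075,"grip":1}
    - {"dx":-0.7,"dy":-0.58,"dz":0.75,"twist":-0.075,"grip":1}
    - {"dx":-0.7,"dy":-0.58,"dz":0.75,"twist":-0.075,"grip":1}
    - {"dx":-0.7,"dy":-0.58,"dz":0.75,"twist":-0.075,"grip":1}
    - {"dx":-0.7,"dy":-0.58,"dz":0.75,"twist":-0.075,"grip":1}
    - {"dx":-0.7,"dy":-0.58,"dz":0.75,"twist":-0.075,"grip":1}

```text
t: 16.52
tcp_pos: [0.4676, 0.0967, 0.6412]
tcp_rot: [0.942, 0.129, 0.307, -0.044]
force: [-0.1, 0.3, -0.1]
finger_gap: 0.0855
grasp_force: 0.0
```

```bash
python3 -c "
from h import *
lev(); to(0.45,0.08,.38)"
```

```text
t 16.52 pos [0.4676 0.0967 0.6412] tilt 36.2 head 15.9 yaz -74.4 yz -0.003 gap 0.0855 F [-0.1  0.3 -0.1] g 0.0 q [ 0.64 -0.36 -0.57  1.68 -0.41  1.17 -1.22]
twist -0.0019
t 16.52 pos [0.4676 0.0967 0.6412] tilt 36.2 head 15.9 yaz -74.4 yz -0.003 gap 0.0855 F [-0.1  0.3 -0.1] g 0.0 q [ 0.64 -0.36 -0.57  1.68 -0.41  1.17 -1.22]
d [-0.571  0.041  0.661] rows 7.0
```

arm_command:
  deltas:
    - {"dx":-0.55,"dy":0.04,"dz":0.68,"twist":0,"grip":1}
    - {"dx":-0.55,"dy":0.04,"dz":0.68,"twist":0,"grip":1}
    - {"dx":-0.55,"dy":0.04,"dz":0.68,"twist":0,"grip":1}
    - {"dx":-0.55,"dy":0.04,"dz":0.68,"twist":0,"grip":1}
    - {"dx":-0.55,"dy":0.04,"dz":0.68,"twist":0,"grip":1}
    - {"dx":-0.55,"dy":0.04,"dz":0.68,"twist":0,"grip":1}
    - {"dx":-0.55,"dy":0.04,"dz":0.68,"twist":0,"grip":1}
    - {"dx":-0.55,"dy":0.04,"dz":0.68,"twist":0,"grip":1}

```text
t: 17.18
tcp_pos: [0.4629, 0.0773, 0.383]
tcp_rot: [0.942, 0.125, 0.309, -0.044]
force: [0.2, -0.0, 0.6]
finger_gap: 0.0853
grasp_force: 0.0
```

```bash
python3 -c "
from h import *
lev(); to(0.457,0.078,.163)"
```

```text
t 17.18 pos [0.4629 0.0773 0.383 ] tilt 36.4 head 15.6 yaz -74.7 yz -0.005 gap 0.0853 F [ 0.2 -0.   0.6] g 0.0 q [ 0.43 -0.28 -0.53  2.24 -0.44  0.55 -1.13]
twist -0.0025
t 17.18 pos [0.4629 0.0773 0.383 ] tilt 36.4 head 15.6 yaz -74.7 yz -0.005 gap 0.0853 F [ 0.2 -0.   0.6] g 0.0 q [ 0.43 -0.28 -0.53  2.24 -0.44  0.55 -1.13]
d [-0.45  -0.004  0.579] rows 6.0
```

arm_command:
  deltas:
    - {"dx":-0.45,"dy":0,"dz":0.58,"twist":-0.002,"grip":1}
    - {"dx":-0.45,"dy":0,"dz":0.58,"twist":-0.002,"grip":1}
    - {"dx":-0.45,"dy":0,"dz":0.58,"twist":-0.002,"grip":1}
    - {"dx":-0.45,"dy":0,"dz":0.58,"twist":-0.002,"grip":1}
    - {"dx":-0.45,"dy":0,"dz":0.58,"twist":-0.002,"grip":1}
    - {"dx":-0.45,"dy":0,"dz":0.58,"twist":-0.002,"grip":1}
    - {"dx":-0.45,"dy":0,"dz":0.58,"twist":-0.002,"grip":1}

```text
t: 17.77
tcp_pos: [0.4666, 0.0727, 0.2611]
tcp_rot: [0.943, 0.132, 0.303, -0.044]
force: [-0.2, 0.7, -1.1]
finger_gap: 0.0856
grasp_force: 0.0
```

```bash
python3 -c "
from h import *
lev(); to(0.551,0.104,.0344)"
```

```text
t 17.77 pos [0.4666 0.0727 0.2611] tilt 35.7 head 16.3 yaz -74.0 yz -0.004 gap 0.0856 F [-0.2  0.7 -1.1] g 0.0 q [ 1.1  -0.05 -1.23  2.39 -0.72  0.2  -0.78]
twist -0.0022
t 17.77 pos [0.4666 0.0727 0.2611] tilt 35.7 head 16.3 yaz -74.0 yz -0.004 gap 0.0856 F [-0.2  0.7 -1.1] g 0.0 q [ 1.1  -0.05 -1.23  2.39 -0.72  0.2  -0.78]
d [-0.198 -0.02   0.788] rows 6.0
```

```bash
cat > kin.py <<'E'
import numpy as np, itertools
from scipy.spatial.transform import Rotation as Ro
from scipy.optimize import least_squares
D=[([.22029,.61153,.23129],[.17199,.985099,0,0],[-1.29121,.53639,-.00443,1.5379,.00259,1.06729,-.07117]),
([.17974,.54349,.75596],[.17574,.97714,.11889,.01303],[-1.82804,.26643,.81484,.79763,-.26194,1.90846,.04272]),
([.18333,.56418,.66421],[.17367,.97808,.11429,.01164],[-1.91761,.21164,.7923,1.08323,-.18291,1.67559,.02501]),
([.0998,.3431,.4622],[.174,.977,.12,.011],[-1.69,-.37,.16,2.,.12,1.27,-.34]),
([.0975,.3165,.4416],[.191,.975,.108,.016],[-1.22,-.37,-.16,2.05,-.03,1.24,-.18]),
([.0848,.2858,.2752],[.172,.98,.1,.01],[-.45,-.37,-.75,2.38,-.36,.86,.24]),
([.3238,.23,.2783],[.796,.596,.081,-.059],[-.09,-.04,-.52,2.19,-.19,.84,-.78]),
([.4821,.2048,.0322],[.994,.042,.031,-.093],[-.36,.61,-.03,2.08,-.39,.36,-1.51]),
([.5155,-.0528,.6816],[.994,.042,.037,-.091],[.41,.2,-.36,.99,-.12,1.9,-1.48]),
([.6466,-.0381,.6964],[.992,.038,.087,-.089],[.15,.42,-.12,.65,-.15,1.91,-1.52]),
([.5246,-.1211,.9286],[.948,.014,.307,-.079],[.57,.21,-.41,.44,-.2,1.91,-1.47]),
([.4676,.0967,.6412],[.942,.129,.307,-.044],[.64,-.36,-.57,1.68,-.41,1.17,-1.22]),
([.4629,.0773,.383],[.942,.125,.309,-.044],[.43,-.28,-.53,2.24,-.44,.55,-1.13]),
([.4666,.0727,.2611],[.943,.132,.303,-.044],[1.1,-.05,-1.23,2.39,-.72,.2,-.78])]
def fk(q,p,s):
    c1,h,L1,a,a2,L2,b,L3,c7,y1,y2,y3=p
    r=lambda ax,x:Ro.from_euler(ax,x)
    R=r('z',s[0]*q[0]+c1); x=np.array([0,0,h])
    x=x+R.apply([0,y1,0]); R=R*r('y',q[1]); x=x+R.apply([0,0,L1]); R=R*r('z',s[1]*q[2]); x=x+R.apply([a,y2,0])
    R=R*r('y',q[3]); x=x+R.apply([a2,0,L2]); R=R*r('z',s[2]*q[4]); x=x+R.apply([0,y3,0]); R=R*r('y',q[5]); x=x+R.apply([b,0,L3]); R=R*r('z',s[3]*q[6]+c7)
    return x,R
def res(p,s):
    o=[]
    for t,k,q in D:
        x,R=fk(q,p,s); o+=list((x-t)*10)+list((Ro.from_quat(k).inv()*R).as_rotvec())
    return np.array(o)
LO=np.array([-2.7,-.37,-1.27,.24,-1.31,.19,-2.76])+.01; HI=np.array([2.7,2.16,1.26,2.4,4.45,1.91,2.76])-.01
if __name__=="__main__":
    best=None
    for s in itertools.product([1,-1],repeat=4):
      for c7 in (0,1.57,3.14,-1.57):
        f=least_squares(res,[0,.35,.4,0,0,.4,0,.3,c7,0,0,0],args=(s,),max_nfev=40)
        if best is None or f.cost<best[0]: best=(f.cost,f.x,s)
    f=least_squares(res,best[1],args=(best[2],)); print(f.cost,np.round(f.x,4),best[2],np.round(np.abs(f.fun).max(),3))
    np.save('kin.npy',np.r_[f.x,best[2]])
E
time python3 kin.py
```

```text
0.004618276914327154 [ 4.2000e-03  3.4830e-01  5.0800e-01  3.0000e-04  3.0000e-04  4.4490e-01
  3.0000e-04  3.3900e-01  1.5721e+00 -2.3700e-02 -2.3200e-02  1.0000e-04] (-1, -1, -1, -1) 0.046
real	1m27.047s
user	1m27.184s
sys	0m0.269s
```

```bash
cat > ik.py <<'E'
from kin import *
P=np.load('kin.npy'); p=P[:12]; s=P[12:]
def Rt(t,hd,flip=0):
    t,hd=np.radians([t,hd]); z=np.array([np.sin(t)*np.cos(hd),np.sin(t)*np.sin(hd),-np.cos(t)])
    y=np.array([np.sin(hd),-np.cos(hd),0])*(-1 if flip else 1); return Ro.from_matrix(np.c_[np.cross(y,z),y,z])
def solve(x,R,seeds,w=.3):
    best=None
    for q0 in seeds:
        f=least_squares(lambda q:np.r_[(fk(q,p,s)[0]-x)*10,(R.inv()*fk(q,p,s)[1]).as_rotvec()*w*10],np.clip(q0,LO+1e-3,HI-1e-3),bounds=(LO,HI),max_nfev=60)
        if best is None or f.cost<best[0]: best=(f.cost,f.x)
        if f.cost<1e-5: break
    return best
rng=np.random.default_rng(0)
base=[[.4,0,-.5,2.2,-.4,.4,-1.1],[-.4,.3,.6,2.2,.6,.4,-1.3],[0,.6,0,2.2,3.1,.4,1.5],[0,.6,.5,2.2,1.5,.6,0],[.3,.6,-.8,2.2,-1.2,.5,0]]
def tc(cx,cy,mid,t,hd,back=.002):
    z=Rt(t,hd).as_matrix()[:,2]; h=np.radians(hd)
    return np.array([cx,cy,mid])+z*.022-back*np.array([np.cos(h),np.sin(h),0])
if __name__=="__main__":
    for hd in (15,-15,40):
      for t in (15,20,25,30,36,45):
        o=[]
        for n,c in dict(thick=(.540,.101,.052),wide=(.480,.202,.0475),panT=(.501,-.161,.11),panW=(.501,-.161,.126)).items():
            b=min((solve(tc(*c,t,hd),Rt(t,hd,fl),base[:4]) for fl in (0,1)),key=lambda b:b[0])
            o.append((n,round(b[0],5),np.round(b[1],1).tolist() if b[0]<1e-4 else ''))
        print(hd,t,o,flush=True)
E
timeout 500 python3 ik.py
```

```text
15 15 [('thick', np.float64(0.0), [-0.5, 0.6, 0.3, 2.1, -0.9, 0.2, -0.7]), ('wide', np.float64(0.0), [-0.9, 0.6, 0.5, 2.2, -1.2, 0.2, -0.7]), ('panT', np.float64(0.0), [0.7, 0.5, -0.5, 2.1, 0.3, 0.3, -1.3]), ('panW', np.float64(0.0), [0.5, 0.5, -0.3, 2.1, -0.1, 0.4, -0.9])]
15 20 [('thick', np.float64(0.0), [0.0, 0.6, -0.4, 2.2, 1.5, 0.2, 0.1]), ('wide', np.float64(0.0), [-0.2, 0.6, -0.4, 2.2, 1.7, 0.3, -0.3]), ('panT', np.float64(0.0), [0.9, 0.6, -0.7, 2.2, 0.7, 0.3, 1.6]), ('panW', np.float64(0.0), [1.0, 0.6, -0.8, 2.2, 0.6, 0.3, 1.6])]
15 25 [('thick', np.float64(3e-05), [-0.4, 0.6, 0.2, 2.3, 3.7, 0.2, 1.0]), ('wide', np.float64(6e-05), [-0.6, 0.6, 0.1, 2.3, 2.7, 0.2, 1.7]), ('panT', np.float64(0.0), [0.5, 0.5, -0.2, 2.2, -1.1, 0.2, 0.2]), ('panW', np.float64(0.0), [1.0, 0.6, -0.8, 2.2, 0.6, 0.2, -1.5])]
15 30 [('thick', np.float64(0.00016), ''), ('wide', np.float64(0.0), [-0.4, 0.6, -0.3, 2.4, 2.4, 0.5, -1.1]), ('panT', np.float64(0.0), [1.2, 0.7, -1.0, 2.2, 1.5, 0.2, 0.9]), ('panW', np.float64(0.0), [1.2, 0.7, -1.0, 2.2, 1.3, 0.2, 1.1])]
15 36 [('thick', np.float64(0.0), [0.4, 0
[... 2889 characters left out ...]
2, 2.0, 0.3, -2.7]), ('wide', np.float64(0.00095), ''), ('panT', np.float64(0.0), [1.0, 0.6, -0.6, 2.1, -0.5, 0.3, 0.1]), ('panW', np.float64(0.0), [1.1, 0.6, -0.7, 2.1, -0.3, 0.4, -0.1])]
40 36 [('thick', np.float64(1e-05), [0.8, 1.0, -1.1, 2.3, 2.1, 0.5, -2.7]), ('wide', np.float64(0.0), [0.1, 0.7, -0.5, 2.4, 3.0, 0.5, 2.1]), ('panT', np.float64(0.0), [1.3, 0.8, -1.0, 2.1, 0.1, 0.3, -0.4]), ('panW', np.float64(0.0), [1.4, 0.8, -1.0, 2.1, 0.2, 0.3, 2.7])]
40 45 [('thick', np.float64(0.0), [0.3, 0.8, -0.4, 2.3, 3.7, 0.6, -1.3]), ('wide', np.float64(0.00787), ''), ('panT', np.float64(0.0), [1.2, 0.8, -0.7, 2.1, -1.0, 0.4, 0.7]), ('panW', np.float64(0.0), [1.6, 1.1, -1.3, 2.1, 0.7, 0.4, 2.4])]
```

```bash
cat > sim.py <<'E'
from ik import *
def track(q,x,R,reg=.02):
    f=least_squares(lambda v:np.r_[(fk(v,p,s)[0]-x)*10,(R.inv()*fk(v,p,s)[1]).as_rotvec()*3,(v-q)*reg],np.clip(q,LO+1e-3,HI-1e-3),bounds=(LO,HI),max_nfev=30)
    return f.x
def path(q,wps,n=8,vb=1):
    x,R=fk(q,p,s)
    for (x1,tw) in wps:
        x1=np.array(x1)
        for i in range(1,n+1):
            Rk=R*Ro.from_euler('z',tw*np.pi*i/n); q=track(q,x+(x1-x)*i/n,Rk)
        e,Re=fk(q,p,s); 
        if vb: print('->',x1,tw,'err mm',np.round(1e3*np.linalg.norm(e-x1),1),'deg',np.round(np.degrees(np.linalg.norm((Rk.inv()*Re).as_rotvec())),1),'q',np.round(q,2),flush=True)
        x,R=x1,Rk
    return q
E
python3 - <<'E'
from sim import *
q0=np.array([1.1,-.05,-1.23,2.39,-.72,.2,-.78])
q38=np.array([.43,-.28,-.53,2.24,-.44,.55,-1.13])
th=tc(.540,.101,.052,36,15.5,.004); wd=tc(.480,.202,.0475,36,15.5,.004); pn=tc(.501,-.161,.11,36,15.5,.004)
up=lambda a,d=.12:a-d*Rt(36,15.5).as_matrix()[:,2]
for start,hov in ((q0,[.4666,.0727,.2611]),(q0,[.5,.08,.3]),(q38,[.463,.077,.383]),(q38,[.53,.08,.3])):
    print(hov); q=path(start,[(hov,0),(hov,-.5),(hov,-.5),(up(th),0),(th,0),(up(th),0),(pn+[-.08,-.03,.03],0),(pn,0)])
E
```

```text
[0.4666, 0.0727, 0.2611]
-> [0.4666 0.0727 0.2611] 0 err mm 0.1 deg 0.0 q [ 1.14 -0.06 -1.26  2.39 -0.75  0.21 -0.75]
-> [0.4666 0.0727 0.2611] -0.5 err mm 0.1 deg 0.0 q [ 1.14 -0.06 -1.26  2.39 -0.75  0.21  0.82]
-> [0.4666 0.0727 0.2611] -0.5 err mm 0.1 deg 0.0 q [ 1.14 -0.06 -1.26  2.39 -0.75  0.21  2.39]
-> [0.48063752 0.08453733 0.13128367] 0 err mm 28.3 deg 9.6 q [-0.76  0.26  0.59  2.39 -1.2   0.2   2.75]
-> [0.54860645 0.10338678 0.03420163] 0 err mm 36.4 deg 14.8 q [-0.54  0.57  0.35  2.17 -1.26  0.2   2.75]
-> [0.48063752 0.08453733 0.13128367] 0 err mm 28.3 deg 9.6 q [-0.76  0.26  0.59  2.39 -1.2   0.2   2.75]
-> [ 0.42960645 -0.18861322  0.12220163] 0 err mm 12.2 deg 4.0 q [ 1.52  0.58 -0.98  2.3  -0.22  0.2   2.75]
-> [ 0.50960645 -0.15861322  0.09220163] 0 err mm 18.7 deg 7.0 q [ 1.11  0.61 -0.73  2.17 -0.37  0.2   2.75]
[0.5, 0.08, 0.3]
-> [0.5  0.08 0.3 ] 0 err mm 0.0 deg 0.0 q [ 1.14 -0.07 -1.26  2.27 -0.52  0.31 -0.99]
-> [0.5  0.08 0.3 ] -0.5 err mm 0.0 deg 0.0 q [ 0.85 -0.05 -1.    2.28 -0.41  0.29  0.46]
-> [0.5  0.08 0.3 ] -0.5 err mm 0.0 deg 0.0 q [ 0.63 -0.05 
[... 1512 characters left out ...]
8 0.3 ] -0.5 err mm 0.0 deg 0.0 q [ 0.52  0.02 -0.72  2.24 -0.13  0.25  0.18]
-> [0.53 0.08 0.3 ] -0.5 err mm 0.0 deg 0.0 q [ 0.62  0.02 -0.82  2.24 -0.11  0.25  1.74]
-> [0.48063752 0.08453733 0.13128367] 0 err mm 19.8 deg 4.0 q [ 0.81  0.66 -1.26  2.39  1.82  0.58 -0.02]
-> [0.54860645 0.10338678 0.03420163] 0 err mm 0.0 deg 0.0 q [ 0.7   1.12 -1.19  2.33  2.25  0.93 -0.14]
-> [0.48063752 0.08453733 0.13128367] 0 err mm 19.8 deg 4.0 q [ 0.81  0.66 -1.26  2.39  1.82  0.58 -0.02]
-> [ 0.42960645 -0.18861322  0.12220163] 0 err mm 0.0 deg 0.0 q [ 1.69  0.8  -1.26  2.38  1.43  0.24  1.17]
-> [ 0.50960645 -0.15861322  0.09220163] 0 err mm 0.0 deg 0.0 q [ 1.45  0.97 -1.26  2.29  1.79  0.43  0.77]
```

```bash
python3 - <<'E'
from sim import *
q0=np.array([1.1,-.05,-1.23,2.39,-.72,.2,-.78])
T=35.7;H=16.3
th=tc(.540,.101,.052,T,H,.004); wd=tc(.480,.202,.0475,T,H,.004); pn=tc(.501,-.161,.113,T,H,.004); pw=tc(.501,-.161,.1285,T,H,.004)
U=lambda a,z:[a[0],a[1],z]
o=pn+[-.03,-.036,0]; o2=pw+[-.042,.024,0]
for hov in ([.55,.1,.27],[.57,.12,.22]):
    print(hov); q=path(q0,[(hov,0),(hov,-.5),(hov,-.5),(U(th,.15),0),(th,0),(U(th,.15),0),(U(o,.15),0),(o,0),(pn,0),(pn+[-.08,-.02,.0],0),(U(wd,.15),0),(wd,0),(U(wd,.15),0),(U(o2,.15),0),(o2,0),(pw,0),(pw+[-.08,-.02,0],0)])
E
```

```text
[0.55, 0.1, 0.27]
-> [0.55 0.1  0.27] 0 err mm 0.0 deg 0.0 q [ 0.72  0.19 -1.03  2.21  0.61  0.24 -2.11]
-> [0.55 0.1  0.27] -0.5 err mm 0.0 deg 0.0 q [ 0.9   0.27 -1.26  2.21  0.89  0.32 -0.78]
-> [0.55 0.1  0.27] -0.5 err mm 0.0 deg 0.0 q [ 0.9   0.27 -1.26  2.21  0.89  0.32  0.79]
-> [0.54848267 0.10348051 0.15      ] 0 err mm 0.0 deg 0.0 q [ 0.62  0.55 -1.04  2.32  1.93  0.44 -0.17]
-> [0.54848267 0.10348051 0.03413416] 0 err mm 0.0 deg 0.0 q [ 0.58  0.94 -0.99  2.33  2.32  0.74 -0.35]
-> [0.54848267 0.10348051 0.15      ] 0 err mm 0.0 deg 0.0 q [ 0.62  0.55 -1.04  2.32  1.93  0.44 -0.17]
-> [ 0.47948267 -0.19451949  0.15      ] 0 err mm 0.0 deg 0.0 q [ 1.59  0.75 -1.26  2.26  1.04  0.27  1.47]
-> [ 0.47948267 -0.19451949  0.09513416] 0 err mm 0.0 deg 0.0 q [ 1.49  0.82 -1.11  2.28  1.55  0.21  1.03]
-> [ 0.50948267 -0.15851949  0.09513416] 0 err mm 0.0 deg 0.0 q [ 1.41  0.89 -1.19  2.27  1.73  0.34  0.79]
-> [ 0.42948267 -0.17851949  0.09513416] 0 err mm 0.0 deg 0.0 q [ 1.6   0.81 -1.17  2.39  1.73  0.22  0.88]
-> [0.48848267 0.20448051 0.15      ] 0 err mm 0.0 deg 0.0 q [ 0.45 
[... 1758 characters left out ...]
 0.0 deg 0.0 q [ 0.45  0.65 -1.26  2.38  1.84  0.78 -0.32]
-> [0.48848267 0.20448051 0.02963416] 0 err mm 0.0 deg 0.0 q [ 0.42  1.18 -1.24  2.39  2.2   1.18 -0.36]
-> [0.48848267 0.20448051 0.15      ] 0 err mm 0.0 deg 0.0 q [ 0.45  0.65 -1.26  2.38  1.84  0.78 -0.32]
-> [ 0.46748267 -0.13451949  0.15      ] 0 err mm 0.0 deg 0.0 q [ 1.51  0.66 -1.26  2.37  1.4   0.21  0.98]
-> [ 0.46748267 -0.13451949  0.11063416] 0 err mm 0.0 deg 0.0 q [ 1.49  0.83 -1.26  2.38  1.79  0.33  0.68]
-> [ 0.50948267 -0.15851949  0.11063416] 0 err mm 0.0 deg 0.0 q [ 1.4   0.81 -1.17  2.27  1.62  0.28  0.85]
-> [ 0.42948267 -0.17851949  0.11063416] 0 err mm 0.0 deg 0.0 q [ 1.62  0.77 -1.2   2.39  1.54  0.2   1.04]
```

```bash
python3 -c "
from h import *
to(0.55,0.1,.27)"
```

```text
t 17.77 pos [0.4666 0.0727 0.2611] tilt 35.7 head 16.3 yaz -74.0 yz -0.004 gap 0.0856 F [-0.2  0.7 -1.1] g 0.0 q [ 1.1  -0.05 -1.23  2.39 -0.72  0.2  -0.78]
d [ 0.255 -0.011  0.146] rows 3.0
```

arm_command:
  deltas:
    - {"dx":0.12,"dy":0,"dz":0.07,"twist":0,"grip":1}
    - {"dx":0.255,"dy":-0.01,"dz":0.14,"twist":0,"grip":1}
    - {"dx":0.255,"dy":-0.01,"dz":0.14,"twist":0,"grip":1}
    - {"dx":0.255,"dy":-0.01,"dz":0.14,"twist":-0.04,"grip":1}
    - {"dx":0.255,"dy":-0.01,"dz":0.14,"twist":-0.08,"grip":1}
    - {"dx":0.255,"dy":-0.01,"dz":0.14,"twist":-0.12,"grip":1}
    - {"dx":0.255,"dy":-0.01,"dz":0.14,"twist":-0.16,"grip":1}
    - {"dx":0.255,"dy":-0.01,"dz":0.14,"twist":-0.2,"grip":1}
    - {"dx":0.255,"dy":-0.01,"dz":0.14,"twist":-0.24,"grip":1}
    - {"dx":0.255,"dy":-0.01,"dz":0.14,"twist":-0.28,"grip":1}
    - {"dx":0.255,"dy":-0.01,"dz":0.14,"twist":-0.32,"grip":1}

```text
t: 18.68
tcp_pos: [0.5492, 0.0982, 0.2715]
tcp_rot: [0.813, 0.495, 0.295, 0.08]
force: [-0.1, -0.6, -0.2]
finger_gap: 0.0854
grasp_force: 0.0
```

```bash
python3 -c "
from h import *
to(0.55,0.1,.22)"
```

```text
t 18.68 pos [0.5492 0.0982 0.2715] tilt 35.6 head 16.1 yaz -33.2 yz 0.423 gap 0.0854 F [-0.1 -0.6 -0.2] g 0.0 q [ 0.71  0.19 -1.02  2.21  0.61  0.25 -1.27]
d [-0.063 -0.074  0.142] rows 2.0
```

arm_command:
  deltas:
    - {"dx":0,"dy":0,"dz":0,"twist":-0.04,"grip":1}
    - {"dx":0,"dy":0,"dz":0,"twist":-0.08,"grip":1}
    - {"dx":0,"dy":0,"dz":0,"twist":-0.12,"grip":1}
    - {"dx":0,"dy":0,"dz":0,"twist":-0.16,"grip":1}
    - {"dx":0,"dy":0,"dz":0,"twist":-0.2,"grip":1}
    - {"dx":0,"dy":0,"dz":0,"twist":-0.24,"grip":1}
    - {"dx":0,"dy":0,"dz":0,"twist":-0.28,"grip":1}
    - {"dx":0,"dy":0,"dz":0,"twist":-0.32,"grip":1}
    - {"dx":0,"dy":0,"dz":0,"twist":-0.36,"grip":1}
    - {"dx":0,"dy":0,"dz":0,"twist":-0.4,"grip":1}
    - {"dx":0,"dy":0,"dz":0,"twist":-0.44,"grip":1}
    - {"dx":0,"dy":0,"dz":0,"twist":-0.48,"grip":1}

```text
t: 19.68
tcp_pos: [0.5494, 0.0975, 0.2714]
tcp_rot: [0.258, 0.916, 0.161, 0.26]
force: [-0.7, -0.4, 0.2]
finger_gap: 0.0856
grasp_force: 0.0
```

```bash
python3 -c "
from h import *
R=to(0.5485,0.1035,.15)"
```

```text
t 19.68 pos [0.5494 0.0975 0.2714] tilt 35.6 head 16.0 yaz 64.5 yz 0.429 gap 0.0856 F [-0.7 -0.4  0.2] g 0.0 q [ 0.89  0.27 -1.25  2.21  0.88  0.31 -0.01]
d [ 0.173 -0.158  0.331] rows 3.0
```

arm_command:
  deltas:
    - {"dx":0,"dy":0,"dz":0,"twist":-0.038,"grip":1}
    - {"dx":0,"dy":0,"dz":0,"twist":-0.076,"grip":1}
    - {"dx":0,"dy":0,"dz":0,"twist":-0.114,"grip":1}
    - {"dx":0.03,"dy":-0.03,"dz":0.06,"twist":-0.152,"grip":1}
    - {"dx":0.06,"dy":-0.06,"dz":0.12,"twist":-0.19,"grip":1}
    - {"dx":0.09,"dy":-0.09,"dz":0.18,"twist":-0.228,"grip":1}
    - {"dx":0.12,"dy":-0.12,"dz":0.24,"twist":-0.264,"grip":1}
    - {"dx":0.15,"dy":-0.14,"dz":0.29,"twist":-0.264,"grip":1}
    - {"dx":0.17,"dy":-0.16,"dz":0.33,"twist":-0.264,"grip":1}
    - {"dx":0.17,"dy":-0.16,"dz":0.33,"twist":-0.264,"grip":1}

```text
t: 20.52
tcp_pos: [0.5476, 0.1036, 0.1466]
tcp_rot: [-0.132, 0.943, 0.044, 0.302]
force: [-0.6, -1.6, -1.2]
finger_gap: 0.0855
grasp_force: 0.0
```

```bash
python3 -c "
from h import *
lev()
save('wrist','w3.png')
fit('wrist','wide_mass',.053,0);fit('wrist','thick_mass',.062,0)
for k in ['thick_mass','thick_mass_slot']: print([(np.round(x['centre'],4),round(x['p'],2)) for x in manip.pinpoint('wrist',k)[:2]])
to(0.5485,.1035,.034)
"
```

```text
t 20.52 pos [0.5476 0.1036 0.1466] tilt 35.5 head 16.2 yaz 105.9 yz 0.003 gap 0.0855 F [-0.6 -1.6 -1.2] g 0.0 q [ 0.53  0.51 -0.92  2.32  2.    0.38 -0.26]
twist -0.0019
wrist wide_mass p 0.57 n 8943 c [0.4779 0.2004] r 0.032 slot 11.2 off 0.0034 zmed 0.0525
wrist thick_mass p 0.92 n 4866 c [0.5373 0.0999] r 0.0279 slot 34.6 off 0.0037 zmed 0.0617
[(array([0.5418, 0.102 , 0.0428]), 0.98)]
[(array([0.5526, 0.1184, 0.0398]), 0.82)]
t 20.87 pos [0.5466 0.1038 0.1491] tilt 35.5 head 16.1 yaz 105.9 yz 0.003 gap 0.0854 F [-0.1 -0.4  0.5] g 0.0 q [ 0.53  0.5  -0.92  2.32  1.99  0.38 -0.25]
d [ 0.218 -0.004  0.316] rows 3.0
```

View pics/w3.png

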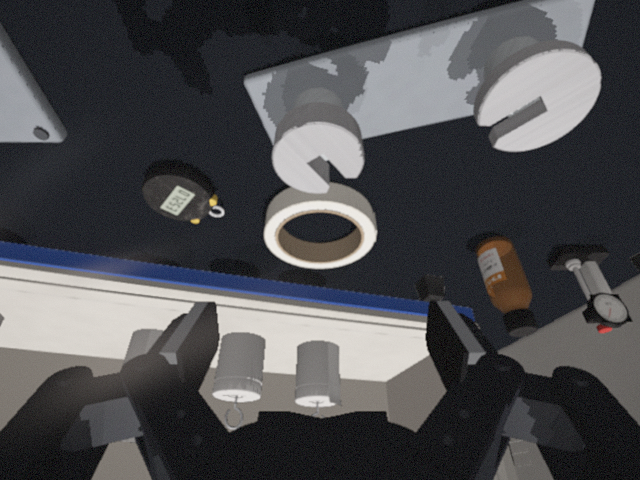

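```bash
python3 -c "
from h import *
to(0.5431,.1027,.0398)
"
```

```text
t 20.87 pos [0.5466 0.1038 0.1491] tilt 35.5 head 16.1 yaz 105.9 yz 0.003 gap 0.0854 F [-0.1 -0.4  0.5] g 0.0 q [ 0.53  0.5  -0.92  2.32  1.99  0.38 -0.25]
d [ 0.222 -0.001  0.289] rows 3.0
```

arm_command:
  deltas:
    - {"dx":0.05,"dy":0,"dz":0.07,"twist":-0.002,"grip":1}
    - {"dx":0.1,"dy":0,"dz":0.13,"twist":-0.002,"grip":1}
    - {"dx":0.15,"dy":0,"dz":0.195,"twist":-0.002,"grip":1}
    - {"dx":0.19,"dy":0,"dz":0.25,"twist":-0.002,"grip":1}
    - {"dx":0.21,"dy":0,"dz":0.275,"twist":-0.002,"grip":1}
    - {"dx":0.222,"dy":0,"dz":0.289,"twist":-0.002,"grip":1}
    - {"dx":0.222,"dy":0,"dz":0.289,"twist":-0.002,"grip":1}

```text
t: 21.45
tcp_pos: [0.541, 0.1032, 0.0377]
tcp_rot: [-0.135, 0.943, 0.043, 0.3]
force: [0.3, 1.2, 0.5]
finger_gap: 0.0853
grasp_force: 0.0
```

```bash
python3 -c "
from h import *
lev();to(0.5431,.1027,.0398)
"
```

```text
t 21.45 pos [0.541  0.1032 0.0377] tilt 35.3 head 16.3 yaz 106.2 yz 0.001 gap 0.0853 F [0.3 1.2 0.5] g 0.0 q [ 0.52  0.88 -0.92  2.34  2.35  0.69 -0.42]
twist -0.0006
t 21.45 pos [0.541  0.1032 0.0377] tilt 35.3 head 16.3 yaz 106.2 yz 0.001 gap 0.0853 F [0.3 1.2 0.5] g 0.0 q [ 0.52  0.88 -0.92  2.34  2.35  0.69 -0.42]
d [-0.009 -0.003 -0.002] rows 1.0
```

arm_command:
  deltas:
    - {"dx":-0.008,"dy":-0.002,"dz":0,"twist":0,"grip":1}
    - {"dx":-0.008,"dy":-0.002,"dz":0,"twist":0,"grip":-1}
    - {"dx":-0.008,"dy":-0.002,"dz":0,"twist":0,"grip":-1}
    - {"dx":-0.008,"dy":-0.002,"dz":0,"twist":0,"grip":-1}
    - {"dx":-0.008,"dy":-0.002,"dz":0,"twist":0,"grip":-1}
    - {"dx":-0.008,"dy":-0.002,"dz":0,"twist":0,"grip":-1}
    - {"dx":-0.008,"dy":-0.002,"dz":0,"twist":0,"grip":-1}
    - {"dx":-0.058,"dy":-0.002,"dz":-0.07,"twist":0,"grip":-1}
    - {"dx":-0.108,"dy":-0.002,"dz":-0.14,"twist":0,"grip":-1}
    - {"dx":-0.158,"dy":-0.002,"dz":-0.21,"twist":0,"grip":-1}
    - {"dx":-0.208,"dy":-0.002,"dz":-0.28,"twist":0,"grip":-1}
    - {"dx":-0.208,"dy":-0.002,"dz":-0.28,"twist":0,"grip":-1}
  force: 70

```text
t: 22.45
tcp_pos: [0.5455, 0.1044, 0.1483]
tcp_rot: [-0.136, 0.942, 0.042, 0.304]
force: [1.5, -0.4, -2.4]
finger_gap: 0.0497
grasp_force: 75.5
```

```bash
python3 -c "
from h import *
st()
save('wrist','w4.png')
print([(k,c,np.round(x['centre'],4),round(x['p'],2)) for k in ['thick_mass','thick_mass_slot'] for c in ['wrist','scene','top'] for x in manip.pinpoint(c,k)[:1]])
print([(k,c,np.round(x['centre'],4),round(x['p'],2)) for k in ['pan_top','weight_stand','hanger'] for c in ['scene','top'] for x in manip.pinpoint(c,k)[:1]])
to(.48,-.195,.15)
"
```

```text
t 22.45 pos [0.5455 0.1044 0.1483] tilt 35.8 head 16.1 yaz 106.4 yz -0.004 gap 0.0497 F [ 1.5 -0.4 -2.4] g 75.5 q [ 0.54  0.51 -0.93  2.32  2.01  0.39 -0.26]
[('thick_mass', 'wrist', array([0.5443, 0.103 , 0.1503]), 0.96), ('thick_mass', 'scene', array([0.541 , 0.0965, 0.0433]), 0.61), ('thick_mass', 'top', array([0.5392, 0.101 , 0.0425]), 0.55), ('thick_mass_slot', 'scene', array([0.5523, 0.1187, 0.0388]), 0.71), ('thick_mass_slot', 'top', array([0.5525, 0.1205, 0.048 ]), 0.56)]
[('pan_top', 'scene', array([ 0.5007, -0.1623,  0.0972]), 0.57), ('pan_top', 'top', array([ 0.499 , -0.163 ,  0.0995]), 0.45), ('weight_stand', 'top', array([ 0.5061, -0.1618, -0.0032]), 0.93), ('hanger', 'scene', array([ 0.499 , -0.1585,  0.2622]), 0.63), ('hanger', 'top', array([ 0.5011, -0.1606,  0.2595]), 0.52)]
t 23.1 pos [0.5431 0.1037 0.1425] tilt 35.3 head 16.4 yaz 106.3 yz 0.001 gap 0.0497 F [-0.5  0.6 -3.2] g 75.5 q [ 0.54  0.52 -0.93  2.32  2.02  0.4  -0.26]
d [ 0.378 -0.896 -0.3  ] rows 8.0
```

View pics/w4.png

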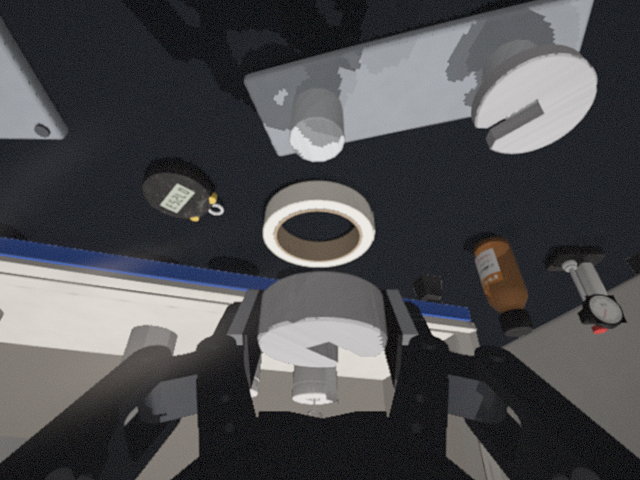

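```bash
python3 -c "
import cv2
a=cv2.imread('pics/w4.png')[260:380,230:410]
cv2.imwrite('pics/w4c.png',cv2.resize(a,None,fx=4.4,fy=4.4,interpolation=cv2.INTER_CUBIC))"
```

```text
(no output)
```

View pics/w4c.png

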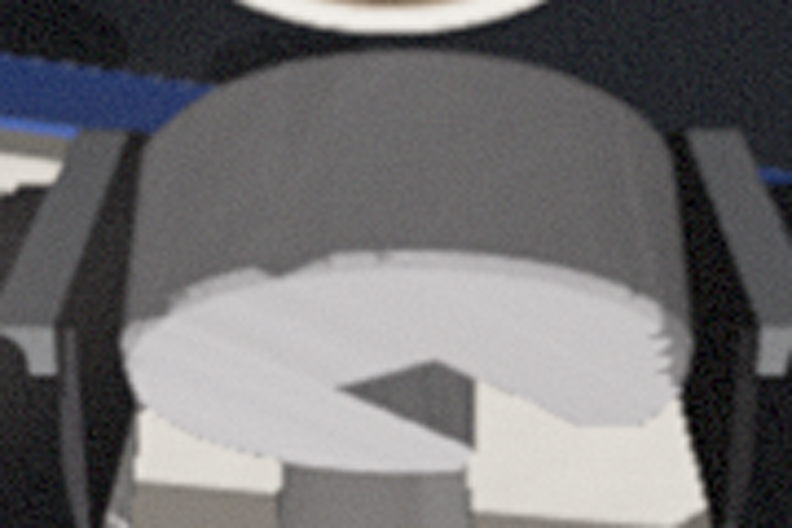

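```bash
python3 -c "
from h import *
d=manip.get_image('wrist')
K=np.array([[d['fx'],0,d['cx']],[0,d['fy'],d['cy']],[0,0,1.]]);R=np.array(d['R']);t=np.array(d['t']);o=-R.T@t
px=np.array([[340,387],[435,360],[580,425],[475,460],[125,350],[690,345],[400,250],[310,470]])/4.4+[230,260]
n=cv2.undistortPoints(px[:,None],K,np.array(d['distortion']))[:,0]
r=np.c_[n,np.ones(len(n))]@R
for z in (.163,.1655):
  P=(o+r*((z-o[2])/r[:,2])[:,None])[:,:2]; print(np.round(P,4).tolist())
  print('mid inner',(P[0]+P[1])/2,'width',np.linalg.norm(P[0]-P[1]),'ang',[np.degrees(np.arctan2(*(b-a)[::-1])) for a,b in((P[0],P[3]),(P[1],P[2]))], 'ang perp',np.degrees(np.arctan2(*(P[0]-P[1])[::-1])), 'tcp-inner',manip.sense()['tcp_pos'][:2]-(P[0]+P[1])/2)
c,rr=cv2.minEnclosingCircle(P[[4,5,6,7,2,3]].astype(np.float32));print(c,rr)
st()
"
```

```text
[[0.5414, 0.0984], [0.5326, 0.1048], [0.5449, 0.1232], [0.5577, 0.1168], [0.538, 0.0784], [0.5233, 0.1249], [0.5118, 0.0956], [0.5656, 0.1014]]
mid inner [0.53697619 0.10161006] width 0.010815211115239831 ang [np.float64(48.285261692221304), np.float64(56.23909591704772)] ang perp -35.91783817928465 tcp-inner [0.00620344 0.00210308]
[[0.5347, 0.0968], [0.5264, 0.1028], [0.5381, 0.1204], [0.5503, 0.1143], [0.5315, 0.0777], [0.5175, 0.1219], [0.5065, 0.0941], [0.5577, 0.0997]]
mid inner [0.53053146 0.09980943] width 0.010289075952460099 ang [np.float64(48.285261692221106), np.float64(56.23909591704747)] ang perp -35.917838179284644 tcp-inner [0.01264817 0.00390372]
(0.5317602157592773, 0.10023330897092819) 0.0260727871209383
t 23.15 pos [0.5432 0.1037 0.1426] tilt 35.3 head 16.4 yaz 106.3 yz 0.001 gap 0.0496 F [ 0.3  1.1 -4.3] g 75.5 q [ 0.54  0.52 -0.93  2.32  2.02  0.4  -0.26]
```

```bash
cat >> h.py <<'E'
def plan(wps):
    from sim import path
    path(manip.sense()['joints'],[(w,0) for w in wps],n=6)
E
python3 -c "
from h import *
plan([(.455,-.09,.13),(.445,-.2,.12),(.4695,-.204,.100),(.5025,-.160,.100),(.43,-.18,.1)])
to(.455,-.09,.13)
R=Ro.from_quat(manip.sense()['tcp_rot']).as_matrix(); print(np.round(R.T/0.3*.01,4)) # cols: tool deltas for 10 mm world x,y,z
"
```

```text
-> [ 0.455 -0.09   0.13 ] 0 err mm 12.0 deg 2.5 q [ 1.41  0.7  -1.26  2.39  1.57  0.27  0.76]
-> [ 0.445 -0.2    0.12 ] 0 err mm 0.0 deg 0.0 q [ 1.66  0.83 -1.26  2.32  1.31  0.28  1.32]
-> [ 0.4695 -0.204   0.1   ] 0 err mm 0.0 deg 0.0 q [ 1.56  0.85 -1.17  2.28  1.44  0.26  1.19]
-> [ 0.5025 -0.16    0.1   ] 0 err mm 0.0 deg 0.0 q [ 1.45  0.89 -1.22  2.28  1.69  0.36  0.85]
-> [ 0.43 -0.18  0.1 ] 0 err mm 0.0 deg 0.0 q [ 1.62  0.82 -1.2   2.39  1.64  0.24  0.98]
t 23.15 pos [0.5432 0.1037 0.1426] tilt 35.3 head 16.4 yaz 106.3 yz 0.001 gap 0.0496 F [ 0.3  1.1 -4.3] g 75.5 q [ 0.54  0.52 -0.93  2.32  2.02  0.4  -0.26]
d [ 0.402 -0.537 -0.234] rows 6.0
[[-0.0261 -0.0076 -0.0193]
 [-0.0094  0.032   0.    ]
 [ 0.0185  0.0054 -0.0272]]
```

```bash
python3 -c "
from h import *
plan([(.49,-.03,.12),(.455,-.10,.105),(.445,-.2,.105),(.4695,-.204,.100),(.5025,-.160,.100)])
print()
plan([(.49,-.03,.10),(.455,-.10,.09),(.445,-.2,.1),(.4695,-.204,.100)])
"
```

```text
-> [ 0.49 -0.03  0.12] 0 err mm 8.8 deg 1.8 q [ 1.18  0.75 -1.26  2.39  1.88  0.43  0.31]
-> [ 0.455 -0.1    0.105] 0 err mm 11.7 deg 2.4 q [ 1.42  0.82 -1.26  2.39  1.74  0.36  0.68]
-> [ 0.445 -0.2    0.105] 0 err mm 0.0 deg 0.0 q [ 1.63  0.84 -1.21  2.33  1.43  0.26  1.21]
-> [ 0.4695 -0.204   0.1   ] 0 err mm 0.0 deg 0.0 q [ 1.57  0.87 -1.19  2.28  1.45  0.28  1.18]
-> [ 0.5025 -0.16    0.1   ] 0 err mm 0.0 deg 0.0 q [ 1.45  0.91 -1.23  2.28  1.68  0.37  0.86]

-> [ 0.49 -0.03  0.1 ] 0 err mm 10.2 deg 2.1 q [ 1.17  0.85 -1.26  2.39  1.94  0.51  0.3 ]
-> [ 0.455 -0.1    0.09 ] 0 err mm 12.4 deg 2.6 q [ 1.42  0.89 -1.26  2.39  1.82  0.41  0.65]
-> [ 0.445 -0.2    0.1  ] 0 err mm 0.0 deg 0.0 q [ 1.62  0.85 -1.19  2.33  1.48  0.25  1.17]
-> [ 0.4695 -0.204   0.1   ] 0 err mm 0.0 deg 0.0 q [ 1.57  0.87 -1.19  2.28  1.45  0.28  1.18]
```

```bash
python3 - <<'E'
from h import *
for w in ([(.53,.0,.2),(.47,-.09,.2),(.45,-.2,.15),(.4695,-.204,.1)],[(.53,.0,.26),(.47,-.08,.26),(.45,-.2,.2),(.4695,-.204,.1)],[(.51,-.0,.14),(.475,-.08,.14),(.46,-.12,.13),(.45,-.2,.12),(.4695,-.204,.1)]):
    plan(w); print()
E
```

```text
-> [0.53 0.   0.2 ] 0 err mm 0.0 deg 0.0 q [ 1.06  0.42 -1.18  2.32  1.38  0.21  0.57]
-> [ 0.47 -0.09  0.2 ] 0 err mm 5.8 deg 2.5 q [ 1.46  0.39 -1.26  2.33  0.19  0.2   2.  ]
-> [ 0.45 -0.2   0.15] 0 err mm 0.0 deg 0.0 q [ 1.65  0.69 -1.23  2.3   0.84  0.22  1.71]
-> [ 0.4695 -0.204   0.1   ] 0 err mm 0.0 deg 0.0 q [ 1.53  0.81 -1.12  2.28  1.41  0.2   1.2 ]

-> [0.53 0.   0.26] 0 err mm 0.1 deg 0.0 q [ 1.2   0.25 -1.26  2.26  0.28  0.22  1.61]
-> [ 0.47 -0.08  0.26] 0 err mm 1.9 deg 0.4 q [ 1.54  0.13 -1.26  2.32 -0.67  0.34  2.75]
-> [ 0.45 -0.2   0.2 ] 0 err mm 0.0 deg 0.0 q [ 1.61  0.44 -1.12  2.27 -0.31  0.27  2.75]
-> [ 0.4695 -0.204   0.1   ] 0 err mm 13.2 deg 4.8 q [ 1.36  0.64 -0.86  2.21 -0.2   0.2   2.75]

-> [ 0.51 -0.    0.14] 0 err mm 1.3 deg 0.3 q [ 1.08  0.68 -1.26  2.39  1.91  0.44  0.16]
-> [ 0.475 -0.08   0.14 ] 0 err mm 5.3 deg 1.1 q [ 1.35  0.67 -1.26  2.39  1.69  0.28  0.58]
-> [ 0.46 -0.12  0.13] 0 err mm 3.3 deg 0.7 q [ 1.47  0.72 -1.26  2.39  1.64  0.27  0.76]
-> [ 0.45 -0.2   0.12] 0 err mm 0.0 deg 0.0 q [ 1.65  0.83 -1.26  2.31  1.31  0.29  1.31]
-> [ 0.4695 -0.204   0.1   ] 0 err mm 0.0 deg 0.0 q [ 1.56  0.86 -1.18  2.28  1.44  0.26  1.19]
```

arm_command:
  deltas:
    - {"dx":0.055,"dy":-0.1,"dz":-0.03,"twist":0,"grip":-1}
    - {"dx":0.11,"dy":-0.2,"dz":-0.058,"twist":0,"grip":-1}
    - {"dx":0.168,"dy":-0.307,"dz":-0.086,"twist":0,"grip":-1}
    - {"dx":0.215,"dy":-0.375,"dz":-0.12,"twist":0,"grip":-1}
    - {"dx":0.263,"dy":-0.445,"dz":-0.154,"twist":0,"grip":-1}
    - {"dx":0.311,"dy":-0.515,"dz":-0.188,"twist":0,"grip":-1}
    - {"dx":0.366,"dy":-0.595,"dz":-0.207,"twist":0,"grip":-1}
    - {"dx":0.421,"dy":-0.674,"dz":-0.225,"twist":0,"grip":-1}
    - {"dx":0.455,"dy":-0.745,"dz":-0.24,"twist":0,"grip":-1}
    - {"dx":0.487,"dy":-0.815,"dz":-0.257,"twist":0,"grip":-1}
    - {"dx":0.518,"dy":-0.885,"dz":-0.274,"twist":0,"grip":-1}
    - {"dx":0.518,"dy":-0.885,"dz":-0.274,"twist":0,"grip":-1}

```text
t: 24.15
tcp_pos: [0.4506, -0.1996, 0.1196]
tcp_rot: [-0.135, 0.943, 0.042, 0.3]
force: [-0.7, -0.9, -3.4]
finger_gap: 0.0499
grasp_force: 75.5
```

```bash
python3 -c "
from h import *
lev(); to(.4695,-.204,.1)
print([(k,c,np.round(x['centre'],4),round(x['p'],2)) for k in ['pan_top','thick_mass','thick_mass_slot'] for c in ['wrist','scene','top'] for x in manip.pinpoint(c,k)[:1]])
a=save('scene','s5.png'); b=save('wrist','w5.png')
"
```

```text
t 24.15 pos [ 0.4506 -0.1996  0.1196] tilt 35.3 head 16.2 yaz 106.3 yz -0.001 gap 0.0499 F [-0.7 -0.9 -3.4] g 75.5 q [ 1.61  0.79 -1.2   2.31  1.28  0.23  1.33]
twist 0.0003
t 24.15 pos [ 0.4506 -0.1996  0.1196] tilt 35.3 head 16.2 yaz 106.3 yz -0.001 gap 0.0499 F [-0.7 -0.9 -3.4] g 75.5 q [ 1.61  0.79 -1.2   2.31  1.28  0.23  1.33]
d [-0.008 -0.032  0.086] rows 1.0
[('pan_top', 'scene', array([ 0.5007, -0.1623,  0.0972]), 0.57), ('pan_top', 'top', array([ 0.499 , -0.163 ,  0.0995]), 0.45), ('thick_mass', 'wrist', array([0.5393, 0.1054, 0.1424]), 0.86), ('thick_mass', 'scene', array([0.541 , 0.0965, 0.0433]), 0.61), ('thick_mass', 'top', array([0.5392, 0.101 , 0.0425]), 0.55), ('thick_mass_slot', 'scene', array([0.5523, 0.1187, 0.0388]), 0.71), ('thick_mass_slot', 'top', array([0.5525, 0.1205, 0.048 ]), 0.56)]
```

```bash
python3 -c "
from h import *
print([(k,c,np.round(x['centre'],4),round(x['p'],2)) for k in ['pan_top','thick_mass','thick_mass_slot'] for c in ['wrist','scene'] for x in manip.pinpoint(c,k)[:1]])
a=cv2.imread('pics/s5.png')[200:340,270:430];b=cv2.imread('pics/w5.png')
a=cv2.resize(a,(400,350),interpolation=cv2.INTER_CUBIC); b=cv2.resize(b,(400,300))
cv2.imwrite('pics/m5.png',np.hstack([a,np.vstack([b,np.zeros((50,400,3),np.uint8)])]))
"
```

```text
[('pan_top', 'scene', array([ 0.5053, -0.1588,  0.0963]), 0.47), ('thick_mass', 'wrist', array([ 0.4481, -0.1986,  0.1204]), 0.8), ('thick_mass', 'scene', array([ 0.4469, -0.1997,  0.1242]), 0.59), ('thick_mass_slot', 'wrist', array([ 0.6495,  0.0175, -0.0031]), 0.5), ('thick_mass_slot', 'scene', array([ 0.461 , -0.1827,  0.12  ]), 0.57)]
```

View pics/m5.png

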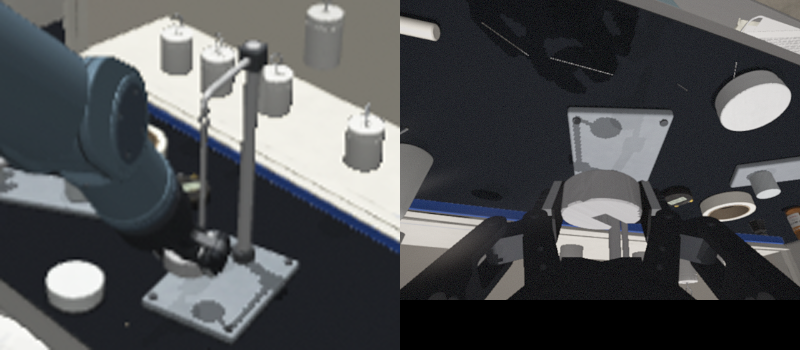

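```bash
python3 - <<'E'
from h import *
def cloud(c):
    d=manip.get_image(c); K=np.array([[d['fx'],0,d['cx']],[0,d['fy'],d['cy']],[0,0,1.]]);R=np.array(d['R']);t=np.array(d['t'])
    v,u=np.mgrid[0:480,0:640]; n=cv2.undistortPoints(np.c_[u.ravel(),v.ravel()].astype(float)[:,None],K,np.array(d['distortion']))[:,0]
    z=d['z_map'].ravel(); X=(np.c_[n,np.ones(len(n))]*z[:,None]-t)@R; return X[z>0]
for c in ('wrist','scene','top'):
    X=cloud(c); m=(np.hypot(X[:,0]-.501,X[:,1]+.161)<.012)&(X[:,2]>.13)&(X[:,2]<.23)
    print(c,m.sum(),np.round(np.median(X[m],0),4) if m.any() else '',np.round(X[m].std(0),4) if m.any() else '')
st()
E
```

```text
wrist 457 [ 0.5006 -0.1604  0.1413] [0.0011 0.0016 0.0062]
scene 66 [ 0.5013 -0.1637  0.1801] [0.0021 0.002  0.0308]
top 9 [ 0.5026 -0.1559  0.1818] [0.0018 0.001  0.0243]
t 25.15 pos [ 0.4511 -0.1982  0.1198] tilt 35.3 head 16.3 yaz 106.3 yz 0.0 gap 0.0496 F [ 0.2  0.1 -2.2] g 75.5 q [ 1.61  0.79 -1.2   2.31  1.28  0.23  1.32]
```

arm_command:
  deltas:
    - {"dx":-0.005,"dy":-0.018,"dz":0.043,"twist":0,"grip":-1}
    - {"dx":-0.009,"dy":-0.0355,"dz":0.0855,"twist":0,"grip":-1}
    - {"dx":-0.009,"dy":-0.0355,"dz":0.0855,"twist":0,"grip":-1}
    - {"dx":-0.04,"dy":-0.009,"dz":0.107,"twist":0,"grip":-1}
    - {"dx":-0.07,"dy":0.018,"dz":0.1285,"twist":0,"grip":-1}
    - {"dx":-0.07,"dy":0.018,"dz":0.1285,"twist":0,"grip":-1}

```text
t: 25.65
tcp_pos: [0.4884, -0.1791, 0.1016]
tcp_rot: [-0.137, 0.943, 0.044, 0.301]
force: [0.5, -0.8, -2.5]
finger_gap: 0.0497
grasp_force: 75.5
```

```bash
python3 -c "
from h import *
to(.5044,-.1603,.1005)
save('wrist','w6.png')
a=cv2.imread('pics/w6.png')[270:420,220:420]
cv2.imwrite('pics/w6c.png',cv2.resize(a,None,fx=4,fy=4,interpolation=cv2.INTER_CUBIC))
"
```

```text
t 25.65 pos [ 0.4884 -0.1791  0.1016] tilt 35.5 head 16.6 yaz 106.5 yz 0.001 gap 0.0497 F [ 0.5 -0.8 -2.5] g 75.5 q [ 1.46  0.82 -1.13  2.28  1.6   0.23  0.96]
d [-0.054  0.045  0.043] rows 1.0
```

View pics/w6c.png

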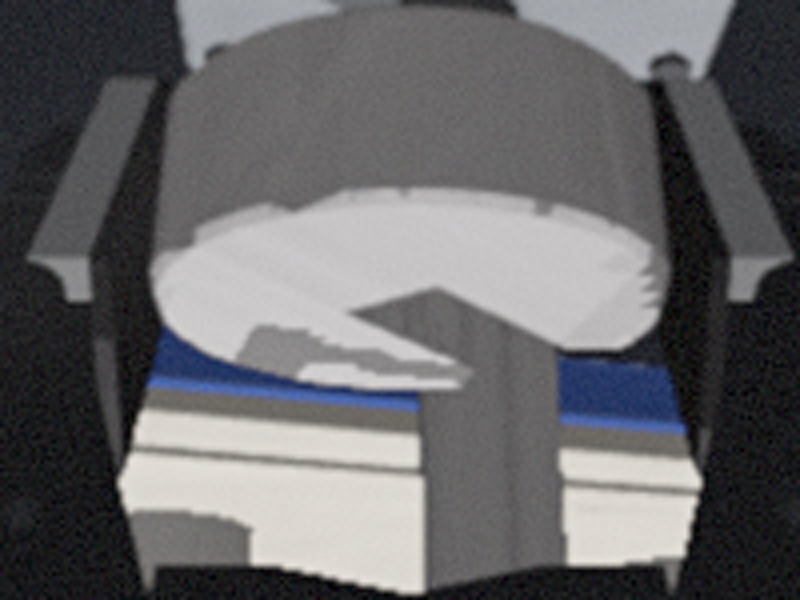

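arm_command:
  deltas:
    - {"dx":-0.02,"dy":0.016,"dz":0.015,"twist":0,"grip":-1}
    - {"dx":-0.038,"dy":0.032,"dz":0.03,"twist":0,"grip":-1}
    - {"dx":-0.054,"dy":0.045,"dz":0.043,"twist":0,"grip":-1}
    - {"dx":-0.054,"dy":0.045,"dz":0.043,"twist":0,"grip":-1}
    - {"dx":-0.05,"dy":0.045,"dz":0.049,"twist":0,"grip":-1}
    - {"dx":-0.05,"dy":0.045,"dz":0.049,"twist":0,"grip":-1}

```text
t: 26.2
tcp_pos: [0.5051, -0.1631, 0.099]
tcp_rot: [-0.136, 0.942, 0.043, 0.303]
force: [-0.6, 1.0, 7.3]
finger_gap: 0.0498
grasp_force: 76.5
```

```bash
python3 -c "
from h import *
to(.5044,-.1603,.0975)
for c in ('wrist','scene','top'): manip.get_image(c)
print([(k,c,np.round(x['centre'],4),round(x['p'],2)) for k in ['pan_top','thick_mass','hanger'] for c in ['wrist','scene','top'] for x in manip.pinpoint(c,k)[:1]])
st()"
```

```text
t 26.2 pos [ 0.5051 -0.1631  0.099 ] tilt 35.6 head 16.3 yaz 106.4 yz -0.001 gap 0.0498 F [-0.6  1.   7.3] g 76.5 q [ 1.41  0.86 -1.16  2.27  1.71  0.3   0.82]
d [0.003 0.01  0.004] rows 1.0
[('pan_top', 'scene', array([0.5044, 0.1911, 0.0441]), 0.47), ('pan_top', 'top', array([ 0.5033, -0.1615,  0.0988]), 0.5), ('thick_mass', 'wrist', array([ 0.5028, -0.1624,  0.0986]), 0.97), ('thick_mass', 'scene', array([ 0.497 , -0.1683,  0.1058]), 0.4), ('thick_mass', 'top', array([ 0.5027, -0.1601,  0.0972]), 0.74), ('hanger', 'scene', array([ 0.5036, -0.1578,  0.265 ]), 0.44), ('hanger', 'top', array([ 0.5003, -0.1603,  0.2579]), 0.47)]
t 26.8 pos [ 0.5048 -0.1633  0.099 ] tilt 35.6 head 16.3 yaz 106.4 yz -0.001 gap 0.0496 F [0.2 1.1 7.3] g 76.4 q [ 1.41  0.86 -1.16  2.27  1.71  0.3   0.82]
```

arm_command:
  deltas:
    - {"dx":-0.001,"dy":0.004,"dz":-0.002,"twist":0,"grip":-1}
    - {"dx":-0.001,"dy":0.004,"dz":-0.002,"twist":0,"grip":1}
    - {"dx":-0.001,"dy":0.004,"dz":-0.002,"twist":0,"grip":1}
    - {"dx":-0.001,"dy":0.004,"dz":-0.002,"twist":0,"grip":1}
    - {"dx":-0.001,"dy":0.004,"dz":-0.002,"twist":0,"grip":1}
    - {"dx":-0.001,"dy":0.004,"dz":-0.002,"twist":0,"grip":1}
    - {"dx":0.04,"dy":0.004,"dz":-0.03,"twist":0,"grip":1}
    - {"dx":0.09,"dy":0.004,"dz":-0.065,"twist":0,"grip":1}
    - {"dx":0.14,"dy":0.004,"dz":-0.1,"twist":0,"grip":1}
    - {"dx":0.19,"dy":0.004,"dz":-0.135,"twist":0,"grip":1}
    - {"dx":0.19,"dy":0.004,"dz":-0.135,"twist":0,"grip":1}

```text
t: 27.72
tcp_pos: [0.4328, -0.1825, 0.096]
tcp_rot: [-0.134, 0.944, 0.043, 0.299]
force: [0.0, -0.2, -0.4]
finger_gap: 0.0858
grasp_force: 0.0
```

```bash
python3 -c "
from h import *
lev()
for c in ('wrist','scene','top'): save(c,'r_'+c+'.png')
print([(k,c,np.round(x['centre'],4),round(x['p'],2)) for k in ['pan_top','thick_mass','thick_mass_slot'] for c in ['wrist','scene','top'] for x in manip.pinpoint(c,k)[:1]])
fit('wrist','thick_mass',.12,0); fit('wrist','thick_mass',.12,0)
a=cv2.imread('pics/r_scene.png')[200:340,270:430];b=cv2.imread('pics/r_wrist.png')
a=cv2.resize(a,(400,350),interpolation=cv2.INTER_CUBIC); b=cv2.resize(b,(400,300))
cv2.imwrite('pics/m7.png',np.hstack([a,np.vstack([b,np.zeros((50,400,3),np.uint8)])]))
"
```

```text
t 27.72 pos [ 0.4328 -0.1825  0.096 ] tilt 35.1 head 16.2 yaz 106.1 yz 0.001 gap 0.0858 F [ 0.  -0.2 -0.4] g 0.0 q [ 1.6   0.83 -1.17  2.37  1.67  0.24  0.96]
twist -0.001
[('pan_top', 'scene', array([ 0.5042, -0.1538,  0.0957]), 0.56), ('pan_top', 'top', array([ 0.5036, -0.1597,  0.0991]), 0.37), ('thick_mass', 'wrist', array([ 0.501 , -0.1613,  0.1025]), 0.65), ('thick_mass', 'top', array([ 0.5023, -0.1604,  0.0989]), 0.49), ('thick_mass_slot', 'wrist', array([ 0.5136, -0.1465,  0.0994]), 0.68), ('thick_mass_slot', 'scene', array([ 0.5158, -0.1428,  0.0982]), 0.6), ('thick_mass_slot', 'top', array([ 0.5165, -0.1405,  0.1066]), 0.51)]
wrist thick_mass p 0.59 n 2364 c [ 0.4923 -0.1626] r 0.0365 slot 23.3 off 0.0071 zmed 0.119
wrist thick_mass p 0.82 n 2355 c [ 0.4911 -0.1644] r 0.0357 slot 12.1 off 0.0061 zmed 0.1191
```

View pics/m7.png

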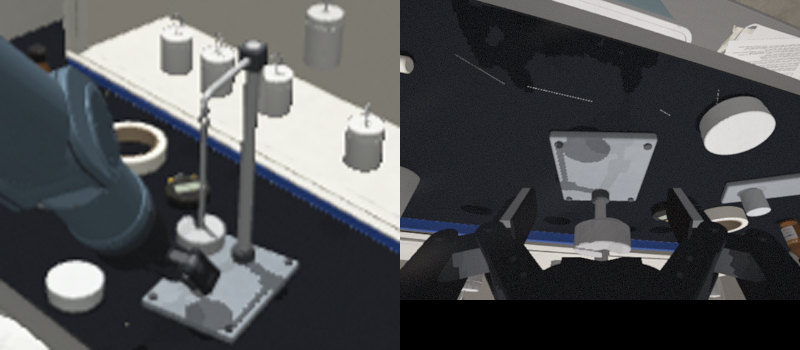

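```bash
python3 -c "
from h import *
plan([(.453,-.13,.125),(.48,-.08,.135),(.525,0,.14),(.515,.1,.14),(.4825,.2025,.14),(.4825,.2025,.0352),(.4825,.2025,.14),(.515,.1,.14),(.525,0,.14),(.49,-.05,.13)])
to(.453,-.13,.125);to(.48,-.08,.135);to(.525,0,.14);to(.515,.1,.14)
"
```

```text
-> [ 0.453 -0.13   0.125] 0 err mm 3.9 deg 0.8 q [ 1.51  0.75 -1.26  2.39  1.62  0.27  0.82]
-> [ 0.48  -0.08   0.135] 0 err mm 3.8 deg 0.8 q [ 1.34  0.7  -1.26  2.39  1.76  0.31  0.52]
-> [0.525 0.    0.14 ] 0 err mm 0.0 deg 0.0 q [ 1.06  0.71 -1.26  2.36  1.89  0.47  0.19]
-> [0.515 0.1   0.14 ] 0 err mm 0.0 deg 0.0 q [ 0.77  0.69 -1.26  2.39  1.93  0.63 -0.11]
-> [0.4825 0.2025 0.14  ] 0 err mm 0.3 deg 0.1 q [ 0.44  0.69 -1.26  2.39  1.87  0.81 -0.33]
-> [0.4825 0.2025 0.0352] 0 err mm 3.2 deg 0.5 q [ 0.42  1.17 -1.26  2.39  2.17  1.19 -0.32]
-> [0.4825 0.2025 0.14  ] 0 err mm 0.3 deg 0.1 q [ 0.44  0.69 -1.26  2.39  1.87  0.81 -0.33]
-> [0.515 0.1   0.14 ] 0 err mm 0.0 deg 0.0 q [ 0.76  0.68 -1.25  2.39  1.94  0.62 -0.11]
-> [0.525 0.    0.14 ] 0 err mm 0.0 deg 0.0 q [ 1.    0.63 -1.17  2.37  1.96  0.38  0.09]
-> [ 0.49 -0.05  0.13] 0 err mm 5.3 deg 1.1 q [ 1.24  0.72 -1.26  2.39  1.84  0.38  0.37]
t 28.52 pos [ 0.4361 -0.1816  0.0973] tilt 35.3 head 16.3 yaz 106.3 yz 0.0 gap 0.0854 F [0.7 0.5 0.6] g 0.0 q [ 1.59  0.83 -1.17  2.37  1.67  0.24  0.95]
d [-0.137  0.149 -0.016] rows 2.0
t 28.52 pos [ 0.4361 -0.1816  0.0973] tilt 35.3 head 16.3 yaz 106.3 yz 0.0 gap 0.0854 F [0.7 0.5 0.6] g 0.0 q [ 1.59  0.83 -1.17  2.37  1.67  0.24  0.95]
d [-0.265  0.284  0.034] rows 3.0
t 28.52 pos [ 0.4361 -0.1816  0.0973] tilt 35.3 head 16.3 yaz 106.3 yz 0.0 gap 0.0854 F [0.7 0.5 0.6] g 0.0 q [ 1.59  0.83 -1.17  2.37  1.67  0.24  0.95]
d [-0.453  0.498  0.147] rows 5.0
t 28.52 pos [ 0.4361 -0.1816  0.0973] tilt 35.3 head 16.3 yaz 106.3 yz 0.0 gap 0.0854 F [0.7 0.5 0.6] g 0.0 q [ 1.59  0.83 -1.17  2.37  1.67  0.24  0.95]
d [-0.503  0.827  0.182] rows 8.0
```

arm_command:
  deltas:
    - {"dx":0,"dy":0,"dz":0,"twist":0,"grip":-1}
    - {"dx":0,"dy":0,"dz":0,"twist":0,"grip":-1}
    - {"dx":-0.07,"dy":0.075,"dz":-0.01,"twist":0,"grip":-1}
    - {"dx":-0.137,"dy":0.149,"dz":-0.016,"twist":0,"grip":-1}
    - {"dx":-0.2,"dy":0.215,"dz":0.01,"twist":0,"grip":-1}
    - {"dx":-0.265,"dy":0.284,"dz":0.034,"twist":0,"grip":-1}
    - {"dx":-0.36,"dy":0.39,"dz":0.09,"twist":0,"grip":-1}
    - {"dx":-0.453,"dy":0.498,"dz":0.147,"twist":0,"grip":-1}
    - {"dx":-0.47,"dy":0.61,"dz":0.16,"twist":0,"grip":1}
    - {"dx":-0.49,"dy":0.72,"dz":0.17,"twist":0,"grip":1}
    - {"dx":-0.503,"dy":0.827,"dz":0.182,"twist":0,"grip":1}
    - {"dx":-0.503,"dy":0.827,"dz":0.182,"twist":0,"grip":1}

```text
t: 29.52
tcp_pos: [0.5135, 0.1089, 0.1414]
tcp_rot: [-0.141, 0.942, 0.047, 0.301]
force: [-0.5, 0.2, 0.5]
finger_gap: 0.0479
grasp_force: 0.0
```

```bash
python3 -c "
from h import *
lev()
manip.get_image('wrist');
for k in ['wide_mass','wide_mass_slot']: print([(np.round(x['centre'],4),round(x['p'],2)) for x in manip.pinpoint('wrist',k)[:2]])
to(.4825,.2025,.10);to(.4825,.2025,.0352)
"
```

```text
t 29.52 pos [0.5135 0.1089 0.1414] tilt 35.5 head 17.3 yaz 107.1 yz 0.003 gap 0.0479 F [-0.5  0.2  0.5] g 0.0 q [ 0.75  0.68 -1.25  2.38  1.94  0.62 -0.11]
twist -0.0019
[(array([0.4785, 0.2059, 0.0408]), 0.8)]
[(array([0.5066, 0.1915, 0.0483]), 0.96)]
t 29.67 pos [0.5147 0.1    0.1398] tilt 35.3 head 16.3 yaz 106.3 yz -0.0 gap 0.0704 F [-0.6 -0.5 -0.5] g 0.0 q [ 0.76  0.69 -1.24  2.38  1.94  0.62 -0.11]
d [0.082 0.358 0.104] rows 3.0
t 29.67 pos [0.5147 0.1    0.1398] tilt 35.3 head 16.3 yaz 106.3 yz -0.0 gap 0.0704 F [-0.6 -0.5 -0.5] g 0.0 q [ 0.76  0.69 -1.24  2.38  1.94  0.62 -0.11]
d [0.207 0.358 0.281] rows 4.0
```

arm_command:
  deltas:
    - {"dx":0.02,"dy":0.12,"dz":0.03,"twist":0,"grip":1}
    - {"dx":0.05,"dy":0.24,"dz":0.07,"twist":0,"grip":1}
    - {"dx":0.075,"dy":0.357,"dz":0.109,"twist":0,"grip":1}
    - {"dx":0.075,"dy":0.357,"dz":0.109,"twist":0,"grip":1}
    - {"dx":0.11,"dy":0.357,"dz":0.16,"twist":0,"grip":1}
    - {"dx":0.15,"dy":0.357,"dz":0.215,"twist":0,"grip":1}
    - {"dx":0.18,"dy":0.357,"dz":0.258,"twist":0,"grip":1}
    - {"dx":0.2,"dy":0.357,"dz":0.286,"twist":0,"grip":1}
    - {"dx":0.2,"dy":0.357,"dz":0.286,"twist":0,"grip":1}
    - {"dx":0.2,"dy":0.357,"dz":0.286,"twist":0,"grip":1}

```text
t: 30.5
tcp_pos: [0.4858, 0.2012, 0.0348]
tcp_rot: [-0.134, 0.944, 0.042, 0.3]
force: [-0.1, 0.1, 0.5]
finger_gap: 0.0855
grasp_force: 0.0
```

```bash
python3 -c "
from h import *
lev();to(.485,.203,.0352)
"
```

```text
t 30.5 pos [0.4858 0.2012 0.0348] tilt 35.2 head 16.1 yaz 106.1 yz -0.0 gap 0.0855 F [-0.1  0.1  0.5] g 0.0 q [ 0.36  1.06 -1.14  2.39  2.2   1.07 -0.43]
twist 0.0
t 30.5 pos [0.4858 0.2012 0.0348] tilt 35.2 head 16.1 yaz 106.1 yz -0.0 gap 0.0855 F [-0.1  0.1  0.5] g 0.0 q [ 0.36  1.06 -1.14  2.39  2.2   1.07 -0.43]
d [-0.     0.006 -0.002] rows 1.0
```

arm_command:
  deltas:
    - {"dx":0,"dy":0.004,"dz":0,"twist":0,"grip":-1}
    - {"dx":0,"dy":0.004,"dz":0,"twist":0,"grip":-1}
    - {"dx":0,"dy":0.004,"dz":0,"twist":0,"grip":-1}
    - {"dx":0,"dy":0.004,"dz":0,"twist":0,"grip":-1}
    - {"dx":0,"dy":0.004,"dz":0,"twist":0,"grip":-1}
    - {"dx":0,"dy":0.004,"dz":0,"twist":0,"grip":-1}
    - {"dx":-0.05,"dy":0.004,"dz":-0.07,"twist":0,"grip":-1}
    - {"dx":-0.1,"dy":0.004,"dz":-0.14,"twist":0,"grip":-1}
    - {"dx":-0.15,"dy":0.004,"dz":-0.21,"twist":0,"grip":-1}
    - {"dx":-0.2,"dy":0.004,"dz":-0.28,"twist":0,"grip":-1}
    - {"dx":-0.2,"dy":0.004,"dz":-0.28,"twist":0,"grip":-1}
  force: 70

```text
t: 31.42
tcp_pos: [0.488, 0.2053, 0.1448]
tcp_rot: [-0.136, 0.941, 0.042, 0.305]
force: [0.6, 0.2, -1.5]
finger_gap: 0.0572
grasp_force: 76.3
```

```bash
python3 -c "
from h import *
lev();
manip.get_image('wrist'); manip.get_image('scene')
for c in ('wrist','scene'):
  for k in ['wide_mass','wide_mass_slot']: print(c,[(np.round(x['centre'],4),round(x['p'],2)) for x in manip.pinpoint(c,k)[:1]])
plan([(.515,.1,.143),(.525,0,.145),(.483,-.065,.145),(.462,-.12,.145),(.464,-.1385,.13),(.464,-.1385,.116),(.5075,-.161,.116),(.44,-.18,.116)])
for w in [(.515,.1,.143),(.525,0,.145),(.483,-.065,.145),(.462,-.12,.145),(.464,-.1385,.13)]: to(*w)
"
```

```text
t 31.42 pos [0.488  0.2053 0.1448] tilt 35.9 head 16.1 yaz 106.4 yz -0.004 gap 0.0572 F [ 0.6  0.2 -1.5] g 76.3 q [ 0.44  0.68 -1.25  2.37  1.88  0.8  -0.32]
twist 0.0019
wrist [(array([0.4788, 0.2114, 0.1486]), 0.61)]
wrist [(array([0.5093, 0.1923, 0.1517]), 0.72)]
scene [(array([0.477 , 0.2024, 0.1473]), 0.6)]
scene [(array([0.5061, 0.1903, 0.1502]), 0.39)]
-> [0.515 0.1   0.143] 0 err mm 0.0 deg 0.0 q [ 0.76  0.66 -1.24  2.39  1.92  0.6  -0.11]
-> [0.525 0.    0.145] 0 err mm 0.0 deg 0.0 q [ 1.    0.6  -1.15  2.36  1.93  0.35  0.1 ]
-> [ 0.483 -0.065  0.145] 0 err mm 3.9 deg 0.8 q [ 1.3   0.64 -1.26  2.39  1.72  0.29  0.49]
-> [ 0.462 -0.12   0.145] 0 err mm 0.9 deg 0.2 q [ 1.48  0.66 -1.26  2.39  1.54  0.22  0.83]
-> [ 0.464  -0.1385  0.13  ] 0 err mm 0.0 deg 0.0 q [ 1.49  0.71 -1.23  2.38  1.62  0.23  0.82]
-> [ 0.464  -0.1385  0.116 ] 0 err mm 0.0 deg 0.0 q [ 1.49  0.78 -1.24  2.38  1.74  0.29  0.73]
-> [ 0.5075 -0.161   0.116 ] 0 err mm 0.0 deg 0.0 q [ 1.4   0.78 -1.16  2.27  1.55  0.26  0.93]
-> [ 0.44  -0.18   0.116] 0 err mm 0.0 deg 0.0 q [ 1.59  0.75 -1.19  2.36  1.44  0.2
[... 263 characters left out ...]
3 yz 0.001 gap 0.0569 F [-0.1 -0.3 -1.8] g 76.3 q [ 0.43  0.7  -1.24  2.38  1.88  0.81 -0.32]
d [ 0.034 -0.69  -0.058] rows 5.0
t 31.72 pos [0.4846 0.2038 0.1369] tilt 35.1 head 16.4 yaz 106.3 yz 0.001 gap 0.0569 F [-0.1 -0.3 -1.8] g 76.3 q [ 0.43  0.7  -1.24  2.38  1.88  0.81 -0.32]
d [ 0.194 -0.859 -0.17 ] rows 7.0
t 31.72 pos [0.4846 0.2038 0.1369] tilt 35.1 head 16.4 yaz 106.3 yz 0.001 gap 0.0569 F [-0.1 -0.3 -1.8] g 76.3 q [ 0.43  0.7  -1.24  2.38  1.88  0.81 -0.32]
d [ 0.29  -1.015 -0.239] rows 8.0
t 31.72 pos [0.4846 0.2038 0.1369] tilt 35.1 head 16.4 yaz 106.3 yz 0.001 gap 0.0569 F [-0.1 -0.3 -1.8] g 76.3 q [ 0.43  0.7  -1.24  2.38  1.88  0.81 -0.32]
d [ 0.328 -1.076 -0.204] rows 9.0
```

arm_command:
  deltas:
    - {"dx":-0.004,"dy":-0.12,"dz":-0.006,"twist":0,"grip":-1}
    - {"dx":-0.008,"dy":-0.24,"dz":-0.012,"twist":0,"grip":-1}
    - {"dx":-0.012,"dy":-0.361,"dz":-0.017,"twist":0,"grip":-1}
    - {"dx":0.01,"dy":-0.48,"dz":-0.03,"twist":0,"grip":-1}
    - {"dx":0.022,"dy":-0.59,"dz":-0.045,"twist":0,"grip":-1}
    - {"dx":0.034,"dy":-0.69,"dz":-0.058,"twist":0,"grip":-1}
    - {"dx":0.034,"dy":-0.69,"dz":-0.058,"twist":0,"grip":-1}

```text
t: 32.3
tcp_pos: [0.5264, -0.0074, 0.1451]
tcp_rot: [-0.13, 0.944, 0.04, 0.299]
force: [1.0, -0.1, -1.3]
finger_gap: 0.0568
grasp_force: 76.3
```

```bash
python3 -c "
from h import *
for w in [(.485,-.065,.145),(.463,-.12,.145),(.464,-.1385,.13)]: to(*w)
"
```

```text
t 32.3 pos [ 0.5264 -0.0074  0.1451] tilt 35.2 head 15.5 yaz 105.6 yz -0.001 gap 0.0568 F [ 1.  -0.1 -1.3] g 76.3 q [ 0.99  0.6  -1.12  2.35  1.95  0.34  0.09]
d [ 0.151 -0.148 -0.106] rows 2.0
t 32.3 pos [ 0.5264 -0.0074  0.1451] tilt 35.2 head 15.5 yaz 105.6 yz -0.001 gap 0.0568 F [ 1.  -0.1 -1.3] g 76.3 q [ 0.99  0.6  -1.12  2.35  1.95  0.34  0.09]
d [ 0.249 -0.305 -0.175] rows 4.0
t 32.3 pos [ 0.5264 -0.0074  0.1451] tilt 35.2 head 15.5 yaz 105.6 yz -0.001 gap 0.0568 F [ 1.  -0.1 -1.3] g 76.3 q [ 0.99  0.6  -1.12  2.35  1.95  0.34  0.09]
d [ 0.289 -0.365 -0.142] rows 4.0
```

arm_command:
  deltas:
    - {"dx":0.05,"dy":-0.06,"dz":-0.035,"twist":0,"grip":-1}
    - {"dx":0.1,"dy":-0.115,"dz":-0.07,"twist":0,"grip":-1}
    - {"dx":0.153,"dy":-0.173,"dz":-0.106,"twist":0,"grip":-1}
    - {"dx":0.2,"dy":-0.25,"dz":-0.14,"twist":0,"grip":-1}
    - {"dx":0.251,"dy":-0.33,"dz":-0.175,"twist":0,"grip":-1}
    - {"dx":0.27,"dy":-0.36,"dz":-0.16,"twist":0,"grip":-1}
    - {"dx":0.29,"dy":-0.39,"dz":-0.142,"twist":0,"grip":-1}
    - {"dx":0.29,"dy":-0.39,"dz":-0.142,"twist":0,"grip":-1}
    - {"dx":0.29,"dy":-0.39,"dz":-0.142,"twist":0,"grip":-1}

```text
t: 33.05
tcp_pos: [0.4667, -0.1379, 0.1305]
tcp_rot: [-0.134, 0.943, 0.045, 0.3]
force: [-0.4, 0.1, -1.9]
finger_gap: 0.0573
grasp_force: 76.3
```

```bash
python3 - <<'E'
from h import *
lev()
for c in ('wrist','scene','top'): manip.get_image(c)
for c in ('wrist','scene','top'):
  for k in ['wide_mass','wide_mass_slot','thick_mass','thick_mass_slot','pan_top']: print(c,k,[(np.round(x['centre'],4),round(x['p'],2)) for x in manip.pinpoint(c,k)[:1]])
def cloud(c):
    d=manip.get_image(c); K=np.array([[d['fx'],0,d['cx']],[0,d['fy'],d['cy']],[0,0,1.]]);R=np.array(d['R']);t=np.array(d['t'])
    v,u=np.mgrid[0:480,0:640]; n=cv2.undistortPoints(np.c_[u.ravel(),v.ravel()].astype(float)[:,None],K,np.array(d['distortion']))[:,0]
    z=d['z_map'].ravel(); X=(np.c_[n,np.ones(len(n))]*z[:,None]-t)@R; return X[z>0]
for c in ('wrist','scene'):
    X=cloud(c); m=(np.hypot(X[:,0]-.501,X[:,1]+.161)<.014)&(X[:,2]>.13)&(X[:,2]<.23)
    print(c,m.sum(),np.round(np.median(X[m],0),4) if m.any() else '',np.round(X[m].std(0),4) if m.any() else '')
st()
E
```

```text
t 33.05 pos [ 0.4667 -0.1379  0.1305] tilt 35.3 head 16.6 yaz 106.3 yz 0.004 gap 0.0573 F [-0.4  0.1 -1.9] g 76.3 q [ 1.46  0.7  -1.19  2.37  1.63  0.2   0.8 ]
twist -0.0022
wrist wide_mass [(array([ 0.4577, -0.1354,  0.1347]), 0.65)]
wrist wide_mass_slot [(array([ 0.4856, -0.1499,  0.134 ]), 0.82)]
wrist thick_mass [(array([ 0.5046, -0.1613,  0.0993]), 0.76)]
wrist thick_mass_slot [(array([ 0.5043, -0.1568,  0.0987]), 0.65)]
wrist pan_top []
scene wide_mass [(array([ 0.4569, -0.1398,  0.134 ]), 0.64)]
scene wide_mass_slot [(array([ 0.486 , -0.1496,  0.1363]), 0.61)]
scene thick_mass [(array([ 0.4992, -0.162 ,  0.1031]), 0.55)]
scene thick_mass_slot []
scene pan_top [(array([ 0.5045, -0.1562,  0.1013]), 0.45)]
top wide_mass [(array([ 0.4617, -0.138 ,  0.1367]), 0.65)]
top wide_mass_slot [(array([ 0.4838, -0.1528,  0.1374]), 0.71)]
top thick_mass [(array([ 0.5028, -0.156 ,  0.0977]), 0.47)]
top thick_mass_slot [(array([ 0.5178, -0.1402,  0.106 ]), 0.6)]
top pan_top [(array([ 0.503 , -0.1592,  0.1007]), 0.49)]
wrist 926 [ 0.5028 -0.1573  0.1561] [0.001  0.0017 0.0097]
scene 56 [ 0.5027 -0.1625  0.1894] [0.0024 0.0018 0.0269]
t 34.05 pos [ 0.467  -0.1388  0.1313] tilt 35.3 head 16.3 yaz 106.3 yz 0.0 gap 0.0573 F [-0.1 -0.1 -2.2] g 76.3 q [ 1.46  0.69 -1.19  2.37  1.63  0.2   0.8 ]
```

arm_command:
  deltas:
    - {"dx":0.014,"dy":0,"dz":0.02,"twist":0,"grip":-1}
    - {"dx":0.028,"dy":0,"dz":0.039,"twist":0,"grip":-1}
    - {"dx":0.028,"dy":0,"dz":0.039,"twist":0,"grip":-1}
    - {"dx":0.008,"dy":-0.023,"dz":0.053,"twist":0,"grip":-1}
    - {"dx":-0.012,"dy":-0.046,"dz":0.068,"twist":0,"grip":-1}
    - {"dx":-0.033,"dy":-0.07,"dz":0.082,"twist":0,"grip":-1}
    - {"dx":-0.033,"dy":-0.07,"dz":0.082,"twist":0,"grip":-1}
    - {"dx":-0.033,"dy":-0.07,"dz":0.082,"twist":0,"grip":-1}

```text
t: 34.72
tcp_pos: [0.4946, -0.1528, 0.1172]
tcp_rot: [-0.135, 0.943, 0.043, 0.301]
force: [1.1, 0.6, -2.0]
finger_gap: 0.057
grasp_force: 76.3
```

```bash
python3 - <<'E'
from h import *
for c in ('wrist','scene','top'): manip.get_image(c)
for c in ('wrist','scene','top'):
  for k in ['wide_mass','wide_mass_slot','thick_mass','pan_top']: print(c,k,[(np.round(x['centre'],4),round(x['p'],2)) for x in manip.pinpoint(c,k)[:1]])
to(.506,-.1588,.1168)
E
```

```text
wrist wide_mass [(array([ 0.4862, -0.1514,  0.1225]), 0.58)]
wrist wide_mass_slot [(array([ 0.5129, -0.1675,  0.1247]), 0.71)]
wrist thick_mass [(array([ 0.5244, -0.1679,  0.1019]), 0.81)]
wrist pan_top []
scene wide_mass [(array([ 0.4855, -0.1561,  0.1238]), 0.44)]
scene wide_mass_slot [(array([ 0.5129, -0.1636,  0.1217]), 0.52)]
scene thick_mass [(array([ 0.5211, -0.174 ,  0.103 ]), 0.49)]
scene pan_top []
top wide_mass [(array([ 0.4925, -0.1547,  0.1247]), 0.64)]
top wide_mass_slot [(array([ 0.5116, -0.1664,  0.1201]), 0.79)]
top thick_mass [(array([ 0.5183, -0.1669,  0.0983]), 0.48)]
top pan_top [(array([ 0.5237, -0.1611,  0.1023]), 0.62)]
t 35.47 pos [ 0.4943 -0.1527  0.1169] tilt 35.3 head 16.3 yaz 106.3 yz 0.0 gap 0.0574 F [ 0.1 -0.  -2. ] g 76.4 q [ 1.41  0.77 -1.15  2.3   1.64  0.24  0.83]
d [-0.026 -0.03   0.019] rows 1.0
```

arm_command:
  deltas:
    - {"dx":0.009,"dy":0.01,"dz":-0.006,"twist":0,"grip":-1}
    - {"dx":0.018,"dy":0.02,"dz":-0.012,"twist":0,"grip":-1}
    - {"dx":0.027,"dy":0.03,"dz":-0.018,"twist":0,"grip":-1}
    - {"dx":0.036,"dy":0.04,"dz":-0.025,"twist":0,"grip":-1}
    - {"dx":0.045,"dy":0.051,"dz":-0.031,"twist":0,"grip":-1}
    - {"dx":0.054,"dy":0.062,"dz":-0.038,"twist":0,"grip":-1}
    - {"dx":0.063,"dy":0.073,"dz":-0.045,"twist":0,"grip":-1}
    - {"dx":0.049,"dy":0.073,"dz":-0.065,"twist":0,"grip":-1}
    - {"dx":0.034,"dy":0.073,"dz":-0.087,"twist":0,"grip":-1}
    - {"dx":0.034,"dy":0.073,"dz":-0.087,"twist":0,"grip":-1}

```text
t: 36.3
tcp_pos: [0.4659, -0.1383, 0.1332]
tcp_rot: [-0.135, 0.943, 0.042, 0.301]
force: [0.4, -0.1, -1.6]
finger_gap: 0.057
grasp_force: 76.3
```

```bash
python3 - <<'E'
from h import *
for i in range(3):
  for c in ('wrist','scene','top'):
    manip.get_image(c)
    for k in ['wide_mass','thick_mass','pan_top','thick_mass_slot'][0 if i==2 else 1:]: print(c,k,[(np.round(x['centre'],4),round(x['p'],2)) for x in manip.pinpoint(c,k)[:1]])
to(.506,-.1588,.132)
E
```

```text
wrist thick_mass [(array([ 0.505 , -0.163 ,  0.1004]), 0.61)]
wrist pan_top []
wrist thick_mass_slot []
scene thick_mass [(array([ 0.5022, -0.1627,  0.1024]), 0.72)]
scene pan_top []
scene thick_mass_slot [(array([ 0.5128, -0.1431,  0.0992]), 0.46)]
top thick_mass [(array([ 0.506 , -0.1508,  0.0984]), 0.72)]
top pan_top [(array([ 0.5026, -0.1522,  0.0998]), 0.56)]
top thick_mass_slot [(array([ 0.5117, -0.1399,  0.1076]), 0.56)]
wrist thick_mass [(array([ 0.5041, -0.1574,  0.0978]), 0.91)]
wrist pan_top [(array([ 0.4544, -0.1359,  0.1354]), 0.31)]
wrist thick_mass_slot []
scene thick_mass [(array([ 0.5004, -0.1646,  0.1011]), 0.54)]
scene pan_top []
scene thick_mass_slot [(array([ 0.5104, -0.1417,  0.0994]), 0.69)]
top thick_mass [(array([ 0.5048, -0.1597,  0.1026]), 0.56)]
top pan_top [(array([ 0.5092, -0.1592,  0.0993]), 0.36)]
top thick_mass_slot [(array([ 0.5128, -0.1394,  0.1062]), 0.55)]
wrist wide_mass [(array([ 0.4558, -0.1363,  0.1335]), 0.91)]
wrist thick_mass [(array([ 0.501 , -0.1569,  0.0995]), 0.85)]
wrist pan_top []
wrist thick_mass_slot []
scene wide_mass [(array([ 0.4578, -0.1397,  0.1404]), 0.54)]
scene thick_mass [(array([ 0.5001, -0.1643,  0.1026]), 0.61)]
scene pan_top [(array([ 0.5051, -0.1565,  0.0989]), 0.48)]
scene thick_mass_slot [(array([ 0.5148, -0.1429,  0.0998]), 0.73)]
top wide_mass [(array([ 0.506 , -0.1555,  0.0994]), 0.54)]
top thick_mass [(array([ 0.503 , -0.1556,  0.0989]), 0.54)]
top pan_top [(array([ 0.5044, -0.1582,  0.0999]), 0.52)]
top thick_mass_slot [(array([ 0.5119, -0.1419,  0.1053]), 0.51)]
t 38.25 pos [ 0.4657 -0.1383  0.1323] tilt 35.3 head 16.3 yaz 106.3 yz 0.0 gap 0.0573 F [-0.2  0.1 -2.5] g 76.3 q [ 1.48  0.71 -1.21  2.37  1.61  0.22  0.82]
d [-0.089 -0.103  0.064] rows 2.0
```

arm_command:
  deltas:
    - {"dx":-0.016,"dy":-0.018,"dz":0.011,"twist":0,"grip":-1}
    - {"dx":-0.031,"dy":-0.036,"dz":0.022,"twist":0,"grip":-1}
    - {"dx":-0.046,"dy":-0.053,"dz":0.033,"twist":0,"grip":-1}
    - {"dx":-0.06,"dy":-0.07,"dz":0.043,"twist":0,"grip":-1}
    - {"dx":-0.06,"dy":-0.07,"dz":0.043,"twist":0,"grip":-1}
    - {"dx":-0.06,"dy":-0.07,"dz":0.043,"twist":0,"grip":-1}

```text
t: 38.75
tcp_pos: [0.4929, -0.1522, 0.1322]
tcp_rot: [-0.135, 0.943, 0.043, 0.3]
force: [0.3, 0.2, -1.2]
finger_gap: 0.0569
grasp_force: 76.3
```

```bash
cat >> h.py <<'E'
def look(ks=('wide_mass','wide_mass_slot','thick_mass','thick_mass_slot','pan_top'),cs=('wrist','scene','top')):
    for c in cs:
        manip.get_image(c)
        print(c,[(k,np.round(x['centre'],4).tolist(),round(x['p'],2)) for k in ks for x in manip.pinpoint(c,k)[:1]])
E
python3 - <<'E'
from h import *
look(('wide_mass','thick_mass','pan_top'))
to(.506,-.1588,.132)
E
```

```text
wrist [('wide_mass', [0.483, -0.1484, 0.1337], 0.95), ('thick_mass', [0.5112, -0.1674, 0.0996], 0.62)]
scene [('wide_mass', [0.4823, -0.1543, 0.1382], 0.63), ('thick_mass', [0.5124, 0.1524, -0.0002], 0.64)]
top [('wide_mass', [0.4993, -0.1622, 0.0979], 0.6), ('thick_mass', [0.5129, 0.1511, 0.0024], 0.46), ('pan_top', [0.5009, -0.1637, 0.0988], 0.57)]
t 39.35 pos [ 0.4928 -0.1523  0.1322] tilt 35.3 head 16.3 yaz 106.3 yz 0.0 gap 0.0569 F [ 0.8  0.  -1.9] g 76.3 q [ 1.43  0.73 -1.18  2.3   1.48  0.23  0.97]
d [-0.029 -0.033  0.021] rows 1.0
```

```bash
cat >> h.py <<'E'
def stem():
    for c in ('wrist','scene'):
        d=manip.get_image(c); K=np.array([[d['fx'],0,d['cx']],[0,d['fy'],d['cy']],[0,0,1.]]);R=np.array(d['R']);t=np.array(d['t'])
        v,u=np.mgrid[0:480,0:640]; n=cv2.undistortPoints(np.c_[u.ravel(),v.ravel()].astype(float)[:,None],K,np.array(d['distortion']))[:,0]
        z=d['z_map'].ravel(); X=(np.c_[n,np.ones(len(n))]*z[:,None]-t)@R; X=X[z>0]
        for a,b in ((.145,.17),(.17,.2),(.2,.24)):
            m=(np.hypot(X[:,0]-.506,X[:,1]+.161)<.02)&(X[:,2]>a)&(X[:,2]<b)
            if m.sum()>3: print(c,a,b,m.sum(),np.round(np.median(X[m],0),4),np.round(X[m].std(0),4))
E
python3 -c "
from h import *
stem()"
```

```text
wrist 0.145 0.17 1957 [ 0.5004 -0.1589  0.1481] [0.005  0.0087 0.0071]
wrist 0.17 0.2 202 [ 0.5005 -0.1591  0.1725] [0.0009 0.0017 0.0014]
scene 0.145 0.17 5 [ 0.498  -0.1632  0.1515] [0.0038 0.0067 0.0016]
scene 0.17 0.2 15 [ 0.5013 -0.1635  0.187 ] [0.0014 0.0014 0.0073]
scene 0.2 0.24 30 [ 0.5013 -0.1636  0.2227] [0.002  0.0021 0.0118]
```

arm_command:
  deltas:
    - {"dx":-0.01,"dy":-0.011,"dz":0.007,"twist":0,"grip":-1}
    - {"dx":-0.02,"dy":-0.022,"dz":0.014,"twist":0,"grip":-1}
    - {"dx":-0.029,"dy":-0.033,"dz":0.021,"twist":0,"grip":-1}
    - {"dx":-0.029,"dy":-0.033,"dz":0.021,"twist":0,"grip":-1}

```text
t: 39.78
tcp_pos: [0.5073, -0.1595, 0.1324]
tcp_rot: [-0.135, 0.943, 0.043, 0.301]
force: [0.9, -1.3, -1.2]
finger_gap: 0.0571
grasp_force: 76.3
```

```bash
python3 -c "
from h import *
stem(); look(('wide_mass','wide_mass_slot'),('wrist',)); look(('pan_top',),('top',))
to(.5075,-.1595,.1168)"
```

```text
wrist 0.145 0.17 3054 [ 0.5032 -0.1603  0.1482] [0.0084 0.0091 0.0061]
wrist 0.17 0.2 407 [ 0.503  -0.1602  0.1743] [0.001  0.0017 0.0024]
scene 0.145 0.17 13 [ 0.491  -0.1637  0.1481] [0.0106 0.0073 0.0012]
scene 0.2 0.24 21 [ 0.5038 -0.1639  0.2239] [0.0019 0.0016 0.0102]
wrist [('wide_mass', [0.4972, -0.1562, 0.1376], 0.88), ('wide_mass_slot', [0.5259, -0.1691, 0.1398], 0.75)]
top []
t 40.13 pos [ 0.5057 -0.1586  0.132 ] tilt 35.3 head 16.3 yaz 106.3 yz 0.0 gap 0.0572 F [-0.5  0.5 -1.5] g 76.3 q [ 1.42  0.75 -1.18  2.27  1.43  0.25  1.03]
d [ 0.025 -0.005  0.044] rows 1.0
```

arm_command:
  deltas:
    - {"dx":0.012,"dy":0,"dz":0.01,"twist":0,"grip":-1}
    - {"dx":0.022,"dy":0,"dz":0.024,"twist":0,"grip":-1}
    - {"dx":0.033,"dy":0,"dz":0.039,"twist":0,"grip":-1}
    - {"dx":0.033,"dy":0,"dz":0.039,"twist":0,"grip":-1}

```text
t: 40.47
tcp_pos: [0.5041, -0.159, 0.116]
tcp_rot: [-0.135, 0.943, 0.043, 0.3]
force: [-0.6, 0.0, -1.4]
finger_gap: 0.057
grasp_force: 76.2
```

```bash
python3 -c "
from h import *
stem(); look(('wide_mass','thick_mass'),('wrist','scene')); look(('pan_top','thick_mass'),('top',))
to(.5045,-.159,.1138)"
```

```text
wrist 0.145 0.17 756 [ 0.5007 -0.1595  0.1544] [0.001  0.0017 0.0049]
scene 0.17 0.2 7 [ 0.5016 -0.1652  0.1892] [0.0015 0.0016 0.0054]
scene 0.2 0.24 30 [ 0.5011 -0.1632  0.2228] [0.002  0.0019 0.0118]
wrist [('wide_mass', [0.4951, -0.158, 0.122], 0.66), ('thick_mass', [0.4978, -0.1596, 0.1019], 0.85)]
scene [('wide_mass', [0.4963, -0.1619, 0.122], 0.67), ('thick_mass', [0.4971, -0.1687, 0.0991], 0.55)]
top [('thick_mass', [0.5014, -0.162, 0.1266], 0.55)]
t 41.02 pos [ 0.5047 -0.1591  0.1169] tilt 35.3 head 16.3 yaz 106.3 yz -0.0 gap 0.057 F [-0.9  0.2 -1.4] g 76.3 q [ 1.4   0.78 -1.14  2.27  1.58  0.24  0.9 ]
d [0.006 0.001 0.008] rows 1.0
```

arm_command:
  deltas:
    - {"dx":0.004,"dy":0,"dz":0.0055,"twist":0,"grip":-1}
    - {"dx":0.007,"dy":0,"dz":0.009,"twist":0,"grip":-1}
    - {"dx":0.007,"dy":0,"dz":0.009,"twist":0,"grip":-1}

```text
t: 41.27
tcp_pos: [0.5062, -0.1585, 0.1147]
tcp_rot: [-0.136, 0.943, 0.043, 0.302]
force: [-0.4, 1.0, 6.4]
finger_gap: 0.0569
grasp_force: 76.9
```

arm_command:
  deltas:
    - {"dx":-0.001,"dy":0,"dz":-0.0015,"twist":0,"grip":-1}
    - {"dx":-0.001,"dy":0,"dz":-0.0015,"twist":0,"grip":1}
    - {"dx":-0.001,"dy":0,"dz":-0.0015,"twist":0,"grip":1}
    - {"dx":-0.001,"dy":0,"dz":-0.0015,"twist":0,"grip":1}
    - {"dx":-0.001,"dy":0,"dz":-0.0015,"twist":0,"grip":1}
    - {"dx":-0.001,"dy":0,"dz":-0.0015,"twist":0,"grip":1}
    - {"dx":0.04,"dy":0,"dz":-0.03,"twist":0,"grip":1}
    - {"dx":0.09,"dy":0,"dz":-0.065,"twist":0,"grip":1}
    - {"dx":0.14,"dy":0,"dz":-0.1,"twist":0,"grip":1}
    - {"dx":0.19,"dy":0,"dz":-0.135,"twist":0,"grip":1}
    - {"dx":0.19,"dy":0,"dz":-0.135,"twist":0,"grip":1}

```text
t: 42.18
tcp_pos: [0.4341, -0.1797, 0.1121]
tcp_rot: [-0.133, 0.944, 0.043, 0.299]
force: [-0.7, 0.2, -1.0]
finger_gap: 0.0858
grasp_force: 0.0
```

```bash
python3 -c "
from h import *
stem(); look(); look(('wide_mass','thick_mass','pan_top'))
fit('top','wide_mass',.131,0);fit('scene','wide_mass',.131,0)
lev()"
```

```text
scene 0.145 0.17 11 [ 0.5032 -0.1633  0.1594] [0.0023 0.0018 0.0053]
scene 0.17 0.2 20 [ 0.5023 -0.1634  0.1844] [0.0017 0.0024 0.0097]
scene 0.2 0.24 34 [ 0.5027 -0.163   0.2236] [0.0026 0.002  0.0112]
wrist [('wide_mass', [0.4973, -0.1567, 0.1188], 0.92), ('wide_mass_slot', [0.5239, -0.1706, 0.121], 0.81), ('thick_mass', [0.5027, -0.1637, 0.1006], 0.67), ('thick_mass_slot', [0.5087, -0.143, 0.0996], 0.73), ('pan_top', [0.5017, -0.1567, -0.004], 0.36)]
scene [('wide_mass', [0.5002, -0.1612, 0.1207], 0.76), ('wide_mass_slot', [0.5267, -0.1652, 0.1213], 0.55), ('thick_mass', [0.5071, -0.1646, 0.1041], 0.4)]
top [('wide_mass', [0.5023, -0.1601, 0.1238], 0.83), ('wide_mass_slot', [0.5262, -0.1754, 0.1217], 0.65), ('thick_mass', [0.5034, -0.1591, 0.0989], 0.52), ('thick_mass_slot', [0.5143, -0.1417, 0.1057], 0.35), ('pan_top', [0.5089, -0.1598, 0.1], 0.37)]
wrist [('wide_mass', [0.4971, -0.1563, 0.1184], 0.92), ('thick_mass', [0.5012, -0.1603, 0.1], 0.94), ('pan_top', [0.6461, 0.32, -0.0007], 0.27)]
scene [('wide_mass', [0.4518, 0.4202, -0.0029], 0.62), ('thick_mass', [0.5023, -0.1653, 0.1042], 0.44)]
top [('wide_mass', [0.5046, -0.159, 0.1214], 0.73), ('thick_mass', [0.4322, -0.4072, 0.0035], 0.7), ('pan_top', [0.5048, -0.16, 0.1027], 0.61)]
top wide_mass p 0.49 n 245 c [ 0.5015 -0.1571] r 0.0297 slot -60.1 off 0.0051 zmed 0.1309
scene wide_mass p 0.64 n 209 c [ 0.4992 -0.1652] r 0.0347 slot -106.7 off 0.0019 zmed 0.1304
t 43.98 pos [ 0.4374 -0.1787  0.1135] tilt 35.3 head 16.3 yaz 106.3 yz 0.0 gap 0.0854 F [ 0.6 -0.5 -0.6] g 0.0 q [ 1.61  0.78 -1.2   2.37  1.52  0.22  1.07]
twist -0.0003
```

```bash
cat >> h.py <<'E'
def rims():
    from scipy.optimize import least_squares
    for c in ('wrist','scene'):
        S=[]
        for _ in range(2):
            d=manip.get_image(c); K=np.array([[d['fx'],0,d['cx']],[0,d['fy'],d['cy']],[0,0,1.]]);R=np.array(d['R']);t=np.array(d['t'])
            v,u=np.mgrid[0:480,0:640]; n=cv2.undistortPoints(np.c_[u.ravel(),v.ravel()].astype(float)[:,None],K,np.array(d['distortion']))[:,0]
            z=d['z_map'].ravel(); X=(np.c_[n,np.ones(len(n))]*z[:,None]-t)@R; S.append(X[z>0])
        X=np.vstack(S); o=-R.T@t
        for nm,a,b,r in (('wide',.1225,.1285,.03),('thick',.103,.117,.026),('pan',.0955,.0985,.019),('stem',.14,.17,.003)):
            m=(X[:,2]>a)&(X[:,2]<b)&(abs(np.hypot(X[:,0]-.501,X[:,1]+.161)-r)<.009); Q=X[m][:,:2]
            if len(Q)<8: print(c,nm,len(Q)); continue
            f=least_squares(lambda p:np.hypot(*(Q-p).T)-r,[.501,-.161],loss='soft_l1',f_scale=.001)
            print(c,nm,len(Q),np.round(f.x,4),'res',round(np.median(abs(f.fun)),4))
E
python3 -c "
from h import *
rims();st()"
```

```text
wrist wide 2405 [ 0.5019 -0.1577] res 0.0004
wrist thick 4035 [ 0.5023 -0.1604] res 0.0004
wrist pan 6
wrist stem 256 [ 0.5014 -0.1585] res 0.0008
scene wide 44 [ 0.5003 -0.1603] res 0.0014
scene thick 41 [ 0.5032 -0.1626] res 0.0011
scene pan 0
scene stem 35 [ 0.505  -0.1604] res 0.0008
t 44.18 pos [ 0.4374 -0.1787  0.1135] tilt 35.3 head 16.3 yaz 106.3 yz 0.0 gap 0.0856 F [-0.3  0.2  0.1] g 0.0 q [ 1.61  0.78 -1.2   2.37  1.52  0.22  1.07]
```

```bash
python3 -c "
from h import *
rims(); print(manip.sign_off())"
```

```text
wrist wide 2379 [ 0.5023 -0.1574] res 0.0003
wrist thick 4032 [ 0.5028 -0.1602] res 0.0004
wrist pan 6
wrist stem 254 [ 0.5021 -0.159 ] res 0.0008
scene wide 51 [ 0.5023 -0.16  ] res 0.0012
scene thick 47 [ 0.5032 -0.163 ] res 0.0009
scene pan 0
scene stem 36 [ 0.502  -0.1616] res 0.0006
the job is handed in; nothing more can be done
None
```

The job is handed in at about 44 s; no verdict came back, but by camera both masses lie on the pan within about 3 mm of the stem, slots about 80° apart, hanger still; on a first try at the wide mass the fingers pushed the hanger about 0.12 rad (limit 0.2).

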